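# Hang the rinsed bottle and beaker on the drying pegs

## Task

The plastic bottle and the steel beaker used for washing flux off boards have been rinsed and lie on the draining mat. Hang both upside down on the drying rack so they can drain, the bottle on the slim peg and the beaker on the free stout peg, each lowered until its rim rests on the tray's ribs and then let go, not dropped. Leave the beaker that already hangs there and the other things on the bench where they are.

Things in the scene. Friction and masses are not known exactly. Their poses are not given: they have to be found in the camera images.
- bottle: rinsed open white plastic wash bottle, round, 115 mm long, lying on the mat at first; 30 to 70 g, does not roll by itself. Origin: centre of its closed bottom, on its axis (26 mm above the mat). x axis runs to the mouth: body 52 mm in diameter to x = 75 mm, sloping shoulder to 92 mm, then threaded neck 28 mm outside, 23 mm inside, to the mouth at 115 mm. Wall 2.5 mm
- bottle_mouth (a point): centre of the bottle's mouth, in the plane of its rim
- beaker: rinsed steel beaker, a plain straight round cup, 56 mm in diameter outside, 51 mm inside, 72 mm long, lying on the mat at first; 50 to 100 g, does not roll by itself. Origin: centre of its closed bottom, on its axis (28 mm above the mat). x axis runs from the bottom to the mouth. Wall 2.5 mm
- beaker_mouth (a point): centre of the beaker's mouth, in the plane of its rim
- mat: fixed dark grey draining mat, 260 x 320 mm (x, y), 4 mm thick; origin at the centre of its underside, z up. It lies beside the rack, to its left or right. Both vessels lie on it on their sides, one about 140 mm farther from the robot than the other (either may be nearer), the bottle's mouth pointing to the robot's left, the beaker's to its right, within 30 degrees
- rack: fixed grey drip tray, 150 (x) by 380 mm (y), with narrow ribs along x; their tops, level with its walls, are 14 mm above the bench. Origin at the centre of its underside, z up; x axis points away from the robot within 15 degrees. Three upright white pegs stand along its y axis at -120, 0 and 120 mm, in any order
- slim_peg: the one slim peg, for bottles: 15 mm in diameter, round tip 80 mm above the ribs. Origin on its axis level with the rib tops, z up
- stout_peg: the free stout peg, for beakers: 36 mm in diameter, round tip 50 mm above the ribs. Origin on its axis level with the rib tops, z up
- dry_beaker: a second beaker, same shape as the rinsed one, already hanging upside down on the other stout peg (same shape as the free one), its bottom 72 mm above the ribs: to be left alone. Origin at the centre of its closed bottom, which is uppermost; x axis to its mouth, downwards
- solder_spool: bystander: a spool of solder, 62 mm in diameter, 44 mm high, standing on the bench beyond the work. Origin at the centre of its underside
- circuit_board: bystander: a small circuit board on four feet, 60 x 50 x 21 mm, between the robot and the work. Origin at the centre of its underside
- parts_box: bystander: an open blue cardboard box, 110 x 150 mm, 50 mm high with its lid flap standing up to 125 mm on its far side, beyond the work. Origin at the centre of its underside
Not all that is in view belongs to the job. What is shaped like the beaker but black or purple is not meant.

How it is judged:
By the outcome, as a careful person would: the job done as asked, in the order asked, and still so for the second after the job is handed in, with the robot touching nothing.
It also fails if it takes over 72 s, if anything falls off the work surface, if the arm or the gripper's body presses on something with over 40 N, if the wrist force passes 120 N, or if a joint passes its speed limit or range.

## Robot

A 7-joint arm with a two-finger parallel gripper is mounted at the origin on the work surface. World frame = base frame: x ahead of the robot, y to its left, z up, the work surface at z = 0. Lengths are in m, angles in rad, forces in N, time in s.
With the tool pointing down it reaches from about 0.425 to 0.925 m from the base axis. Payload 6.8 kg.
Tool frame: the origin (TCP) lies midway between the tips of the shut fingers; the grasp point (between the pads) lies 19 mm behind it (bot.hold_point_z is the distance from the TCP to the grasp point, in m); z points along the fingers, y is the line along which they close (so a half turn about z gives the same grasp; the last joint's range is limited). The gripper opens to 85 mm and grips with 20 to 120 N. Pads are 22 mm wide; open, the fingers measure 114 mm over their backs; the gripper's body (76 mm by 85 mm) begins 54 mm behind the grasp point. The pads swing forward as they close: fully open they stand 13 mm farther back than shut.
Start: joints at [-0.108, 0.477, 0.022, 1.555, -0.011, 1.109, -0.083], TCP at [0.675, 0, 0.231] pointing down, gripper open.
Joint ranges: [-2.96, 2.96], [-0.34, 2.1], [-1.41, 1.46], [0.24, 2.44], [-1.37, 4.51], [0.17, 1.92], [-2.96, 2.96]. Speed limits (rad/s): [2.39, 2.39, 3.14, 3.14, 3.14, 3.14, 3.14].

## Interface

Orientations are given as a unit quaternion [w, x, y, z].
In Python, from station import bot gives the robot as it stands. The module is installed in compiled form; this text tells all that it offers.
- The arm moves only by the tool step_arm, never from a script. Its argument "increments" is a list that holds one entry, the list of rows, each a list of 7 numbers: the opening, from -1 (shut) to 1 (fully open), then the shift along the tool's x, y, z in mm, then the turn, a rotation vector about the tool's x, y, z in degrees. In form: [[[grip, x, y, z, ax, ay, az], ...]]. A call has 1 to 10 rows; each row is the pose to reach, as a shift and turn from the pose commanded when the call began, along the tool's axes at that moment; what a row does not reach only later rows make up. A row lasts 1/12 s, in which the tool goes at most 41.7 mm and 7.16 degrees, less where a joint would pass 70% of its speed; a pose out of reach is approached as far as the arm can. A call with a gripper value outside its range is refused whole. The fingers move at their own pace and stop on an object; "force" is the grip in N (left out, the last holds). Time passes only in rows, so rows that repeat a pose let the fingers close. It gives the time, the measured TCP pose, the force, the opening and the grip force at its end, in the units of the state.
- bot.get_obs(): the state, without advancing time (a new reading comes with each control period).
- bot.read_camera(name): name is "scene" or "side" or "wrist"; returns a dict with "image" (384x512x3 uint8, red, green, blue), "camera_matrix" (3x3 intrinsics, pixels), "dist" ([k1, k2, p1, p2, k3] as OpenCV has them; the pictures are not rectified), "R" (3x3) and "t" (3): a world point X has camera coordinates R X + t. Camera axes: x right, y down, z forward; pixel columns grow to the right and rows downward; lengths in m; the calibration is good to about 2 mm. A picture is of the moment at which its call begins. There is no depth.
- bot.hand_in(): hands the job in; it is judged then, once.
The state is a dict: "t": time; "q": joint angles; "joint_vel": joint speeds; "joint_torque": joint torques, N m; "eef_pos": TCP position; "tool_rot": TCP orientation; "contact_force": force on the tool from outside, world axes, zero at the start; "torque": the same for the moment, N m; "gripper_width": opening from 0.0 (shut) to 1.0 (fully open); "grasp_force": force on a finger pad.
Only numpy, scipy, OpenCV 4.12 (cv2) and the standard library are available. Lean on these libraries where they do the work, as an engineer would, in place of code of your own. Each camera call takes 0.05 s, during which the arm holds its last target. There are 200 camera calls.

## Working session

There is one attempt and no reset: what is moved stays moved. The work goes in short steps, Python scripts to look and compute and a tool call to move; the robot and the scene stay as the last step left them, time stands still between calls to the robot, and variables do not carry over. Pictures are saved under pics/ and viewed, at most 10 in all, crops included, and the job is handed in when it is done.

Besides the shell and the picture viewer there is one more tool, called after "Emit:" in YAML: its name, and indented under it one key for each argument. step_arm: Moves the arm, as the interface text tells. Its arguments: {"type":"object","properties":{"increments":{"type":"array"},"force":{"type":"number"}},"required":["increments"]}

```bash
mkdir -p pics; cat > h.py <<'E'
import numpy as np, cv2
from station import bot
def cam(n,save=None):
    c=bot.read_camera(n)
    if save: cv2.imwrite('pics/'+save,c['image'][:,:,::-1])
    return c
def ray(c,uv,z):
    K=np.array(c['camera_matrix'],float);d=np.array(c['dist'],float);R=np.array(c['R']);t=np.array(c['t'])
    p=cv2.undistortPoints(np.array(uv,float).reshape(-1,1,2),K,d).reshape(-1,2)
    C=-R.T@t; D=np.c_[p,np.ones(len(p))]@R
    return C+D*((z-C[2])/D[:,2])[:,None]
def proj(c,X):
    return cv2.projectPoints(np.array(X,float).reshape(-1,3),cv2.Rodrigues(np.array(c['R']))[0],np.array(c['t'],float),np.array(c['camera_matrix'],float),np.array(c['dist'],float))[0].reshape(-1,2)
E
python3 - <<'E'
from h import *
for n in['scene','side','wrist']:
    c=cam(n,n+'0.png');np.save(n+'0.npy',c,allow_pickle=True);print(n,-np.array(c['R']).T@c['t'],np.array(c['R'])[2])
print(bot.get_obs(),bot.hold_point_z)
a=[cv2.imread('pics/%s0.png'%n) for n in('scene','side')]
cv2.imwrite('pics/s.png',cv2.resize(a[0],(800,600),interpolation=cv2.INTER_CUBIC))
E
```

```text
scene [ 1.16216071 -0.49227784  0.87484292] [-0.59048518  0.41049789 -0.69485159]
side [0.19330528 0.62719147 0.83413536] [ 0.30727962 -0.61421986 -0.72685157]
wrist [0.67447526 0.08022124 0.37307275] [-0.00198677 -0.31197109 -0.95008952]
{'t': 0.15, 'q': array([-0.10808813,  0.47764497,  0.02236276,  1.55620699, -0.01149804,
        1.10930099, -0.08311755]), 'joint_vel': array([-2.22418194e-03, -2.01833257e-03,  1.76718637e-03, -3.62435516e-03,
        5.26075595e-04,  8.10518206e-07,  1.28364756e-03]), 'joint_torque': array([ 1.55385478e-03, -5.96924365e+01,  1.60940632e+00, -2.81490952e+01,
        1.26662746e-02,  6.56643446e-03,  5.58682734e-05]), 'eef_pos': array([ 6.74547142e-01, -2.43480323e-05,  2.30533398e-01]), 'tool_rot': array([-4.65737811e-04,  7.07115398e-01,  7.07097801e-01, -5.43742392e-04]), 'contact_force': array([-0.8572978 , -0.42999215, -0.76687355]), 'torque': array([ 2.13024553e-02, -5.46945188e-03, -2.87999329e-05]), 'grasp_force': 0.0, 'gripper_width': 1.003518844164101} 0.0187
```

View pics/s.png

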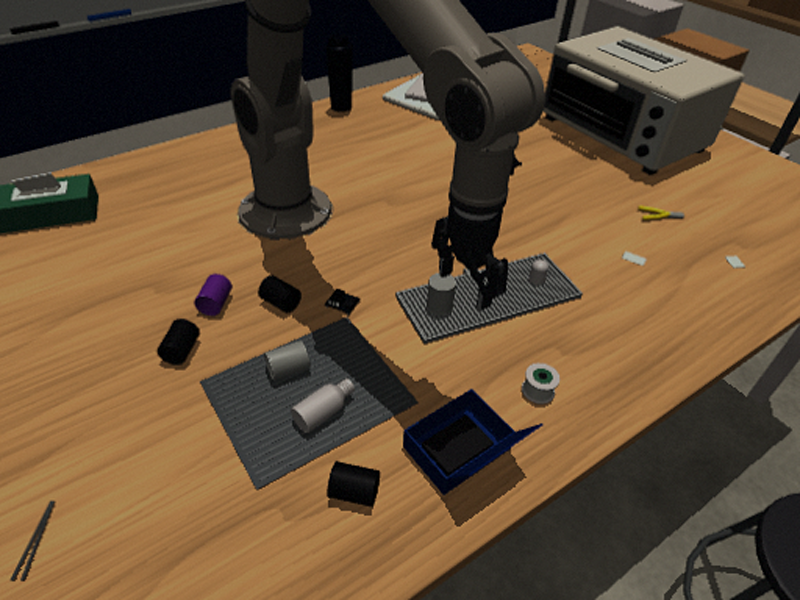

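View pics/side0.png

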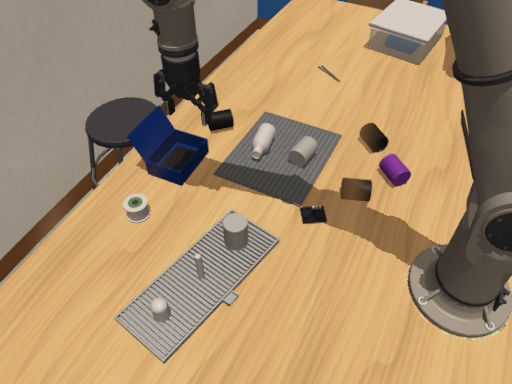

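```bash
python3 - <<'E'
import cv2,numpy as np
s=cv2.imread('pics/side0.png');a=cv2.imread('pics/scene0.png')
def cr(im,x,y,w,h,k):
    o=cv2.resize(im[y:y+h,x:x+w],None,fx=k,fy=k,interpolation=cv2.INTER_CUBIC)
    for i in range(0,w,10):cv2.line(o,(i*k,0),(i*k,6 if (x+i)%50 else 14),(0,255,255),1)
    for i in range(0,h,10):cv2.line(o,(0,i*k),(6 if (y+i)%50 else 14,i*k),(0,255,255),1)
    return o
t=np.hstack([cr(s,240,115,80,60,5),cr(a,160,215,80,60,5)])
b=np.hstack([cr(s,110,205,180,150,2),cr(a,250,160,130,60,3)[:, :390].copy() if 0 else np.pad(cr(a,250,160,125,70,3),((0,90),(0,65),(0,0)))])
cv2.imwrite('pics/c1.png',np.vstack([t,b]))
E
```

```text
(no output)
```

View pics/c1.png

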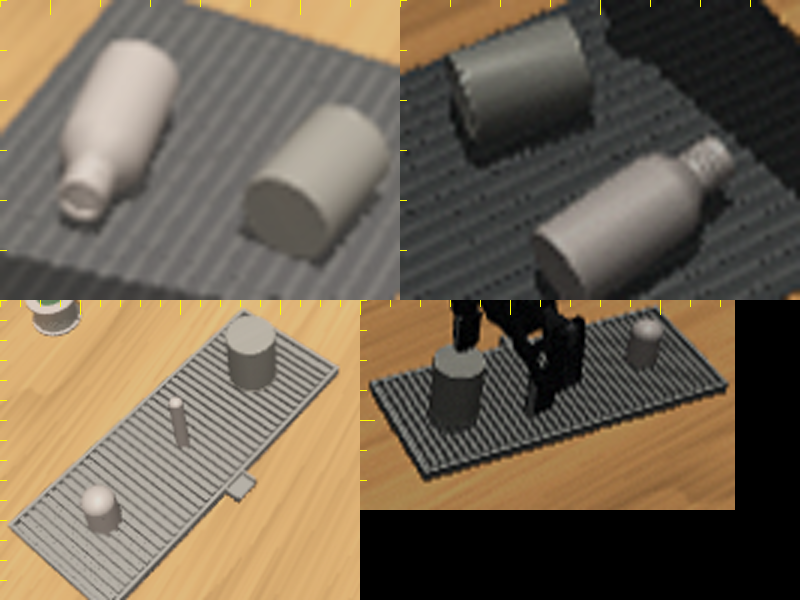

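```bash
cat > fit.py <<'E'
from h import *
from scipy.optimize import least_squares
L=lambda n:np.load(n+'0.npy',allow_pickle=True).item()
S,A=L('side'),L('scene')
def P(s,o,k): return np.array(s,float).reshape(-1,2)/k-0.5+0.5/k+np.array(o)
def pts(prof,x,y,yaw,z):
    a=np.linspace(0,2*np.pi,60);u=np.array([np.cos(yaw),np.sin(yaw),0]);v=np.array([-u[1],u[0],0]);w=np.array([0,0,1.])
    return [np.array([x,y,z])+u*X+r*(np.cos(a)[:,None]*v+np.sin(a)[:,None]*w) for X,r in prof]
def dist(c,rings,uv):
    m=np.zeros((384*8,512*8),np.uint8)
    for r,q in zip(rings,rings[1:]):
        h=cv2.convexHull((proj(c,np.r_[r,q])*8+4).astype(np.float32)).round().astype(np.int32);cv2.fillConvexPoly(m,h,1)
    cs=max(cv2.findContours(m,0,2)[0],key=cv2.contourArea)
    return np.array([cv2.pointPolygonTest(cs,(float(p[0]*8+4),float(p[1]*8+4)),True)/8 for p in uv])
def fit(prof,z,us,ua,x0):
    f=lambda p:np.r_[dist(S,pts(prof,*p,z),us),dist(A,pts(prof,*p,z),ua)]
    r=least_squares(f,x0,diff_step=1e-2,x_scale=[.01,.01,.1],loss='soft_l1',f_scale=.5);print(r.x,np.round(f(r.x),1));return r.x
bs=P([125,38,155,43,178,68,178,90,160,140,133,187,105,205,85,222,62,210,60,190,67,165,63,130,80,85,98,52],(240,115),5)
ba=P([135,232,190,190,240,157,262,151,282,160,312,137,330,150,332,165,308,185,298,205,265,232,220,265,133,250,140,270],(160,215),5)
ks=P([335,105,360,110,385,135,386,158,360,200,318,248,295,257,260,243,245,220,247,190,270,165,305,125],(240,115),5)
ka=P([52,65,60,55,110,35,150,20,170,20,185,45,190,75,190,100,175,115,130,130,85,147,65,125,50,95],(160,215),5)
BP=[(0,.026),(.075,.026),(.092,.014),(.115,.014)];KP=[(0,.028),(.072,.028)]
if __name__=='__main__':
    print(ray(S,P([125,50,85,205,285,222,365,130],(240,115),5),.03))
    b0=ray(S,P([125,60,85,205],(240,115),5),.03);k0=ray(S,P([285,222,365,130],(240,115),5),.03)
    yaw=lambda p:np.arctan2(*(p[1]-p[0])[[1,0]])
    fit(BP,.030,bs,ba,[*b0[0,:2],yaw(b0)]);fit(KP,.032,ks,ka,[*k0[0,:2],yaw(k0)])
    cs=P([238,12,338,70,10,225],(110,205),2);ca=P([10,82,67,178,367,85,298,5],(250,160),3)
    Ws=ray(S,cs,.014);Wa=ray(A,ca,.014);print(Ws,Wa)
    # rack: local corners
    l=np.array([[.075,-.19],[-.075,-.19],[.075,.19],[.075,-.19] ,[-.075,-.19]])
    M=np.r_[Ws,Wa][:,:2]
    # pegs: side slim tip & base, stout top; scene stout top
    print('slim tip',ray(S,P([176,98],(110,205),2),.094),'slim base',ray(S,P([183,146],(110,205),2),.014))
    print('stout top', ray(S,P([98,200],(110,205),2),.046),ray(A,P([288,40],(250,160),3),.046))
    print('dry top', ray(S,P([251,35],(110,205),2),.086),ray(A,P([99,62],(250,160),3),.086))
    print(ray(S,np.array([[313,214],[136,205],[170,150]]),.01))
E
python3 fit.py
```

```text
[[ 0.62490924 -0.29551932  0.03      ]
 [ 0.58591665 -0.16232193  0.03      ]
 [ 0.48158455 -0.19784033  0.03      ]
 [ 0.47002384 -0.28964249  0.03      ]]
[ 0.60791661 -0.27852909  1.74234218] [-0.1 -0.2  0.1  0.3 -0.1 -0.1  0.7 -0.5 -0.6 -0.   0.3 -0.1 -0.8 -0.4
  0.2 -0.2  0.2 -0.8  1.3  0.4 -0.3  0.7  1.6  0.9  3.5  3.6  0.2 -0.2]
[ 0.48335531 -0.19945296 -1.68947826] [ 0.5 -0.2 -0.4  0.7  0.5  0.9  0.1 -0.4  0.1  1.1  1.3  1.2  1.2  0.4
 -0.  -0.1 -0.3 -0.5  0.5  1.2 -0.5 -0.1 -0.2  0.1 -0.6]
[[0.56643119 0.03435932 0.014     ]
 [0.41803205 0.06132545 0.014     ]
 [0.64060279 0.39521245 0.014     ]] [[0.4195862  0.05458354 0.014     ]
 [0.571395   0.02080947 0.014     ]
 [0.64460729 0.38996132 0.014     ]
 [0.49908994 0.42825126 0.014     ]]
slim tip [[0.53172418 0.22298515 0.094     ]] slim base [[0.52813174 0.23062549 0.014     ]]
stout top [[0.55967385 0.33986424 0.046     ]] [[0.56267231 0.33879525 0.046     ]]
dry top [[0.50465615 0.10942116 0.086     ]] [[0.50772415 0.10521859 0.086     ]]
[[ 0.37502542 -0.05076319  0.01      ]
 [ 0.7910696   0.11941459  0.01      ]
 [ 0.83100893 -0.09506929  0.01      ]]
```

```bash
cat >> h.py <<'E'
from scipy.spatial.transform import Rotation as Ro
def now():
    o=bot.get_obs();q=o['tool_rot'];return np.array(o['eef_pos']),Ro.from_quat([q[1],q[2],q[3],q[0]]),o
DOWN=Ro.from_matrix(np.array([[0,1,0],[1,0,0],[0,0,-1.]]))
def ori(yaw,tilt): return Ro.from_euler('z',yaw,degrees=True)*DOWN*Ro.from_euler('y',tilt,degrees=True)
def plan(gp,R,back=0,deep=.0187):
    "gp: point (world) that shall lie `deep` behind the TCP; back: retreat along tool z"
    p,C,o=now(); T=np.array(gp)+R.apply([0,0,deep-back])
    s=C.inv().apply(T-p)*1e3; w=np.degrees((C.inv()*R).as_rotvec())
    print('TCP->',T.round(4),'row',np.r_[s.round(1),w.round(2)].tolist(),'rows',max(np.linalg.norm(s)/41.7,np.linalg.norm(w)/7.16).round(1))
E
python3 - <<'E'
from h import *
u=np.array([np.cos(1.742),np.sin(1.742),0]);g=np.array([.608,-.2785,.030])+u*.035
plan(g,ori(9.8,45),back=.12,deep=.024)
E
```

```text
TCP-> [ 0.6136 -0.3109  0.0979] row [-310.9, -60.8, 132.8, 3.77, 44.89, -9.32] rows 8.2
```

Emit:
step_arm:
  increments:
    - [[1, -311, -61, 133, 3.8, 44.9, -9.3], [1, -311, -61, 133, 3.8, 44.9, -9.3], [1, -311, -61, 133, 3.8, 44.9, -9.3], [1, -311, -61, 133, 3.8, 44.9, -9.3], [1, -311, -61, 133, 3.8, 44.9, -9.3], [1, -311, -61, 133, 3.8, 44.9, -9.3], [1, -311, -61, 133, 3.8, 44.9, -9.3], [1, -311, -61, 133, 3.8, 44.9, -9.3], [1, -311, -61, 133, 3.8, 44.9, -9.3], [1, -311, -61, 133, 3.8, 44.9, -9.3]]
  force: 40

```text
t: 0.98
eef_pos: [0.6107, -0.3162, 0.0941]
tool_rot: [-0.293, 0.598, 0.704, 0.246]
contact_force: [0.3, 0.3, 1.3]
gripper_width: 1.002
grasp_force: 0.0
```

```bash
cat > ov.py <<'E'
from fit import *
def over(n,f,objs,k=1):
    c=cam(n);im=c['image'][:,:,::-1].copy();np.save(f+'.npy',c,allow_pickle=True)
    for prof,p,z in objs:
        for r in pts(prof,*p,z): cv2.polylines(im,[proj(c,r).round().astype(int)],True,(0,255,0),1)
    return im
E
python3 - <<'E'
from ov import *
import h
p,C,o=now();print(np.degrees((C.inv()*ori(9.8,45)).as_rotvec()).round(2))
B=(BP,(.608,-.2785,1.742),.03);K=(KP,(.4833,-.1995,-1.689),.032)
a=over('wrist','w1',[B,K]);b=over('scene','a1',[B,K])
cv2.imwrite('pics/o1.png',np.hstack([cv2.resize(a,(400,300)),cv2.resize(b[180:300,100:260],(400,300),interpolation=cv2.INTER_CUBIC)]))
E
```

```text
[ 0.09 -0.   -0.49]
```

View pics/o1.png

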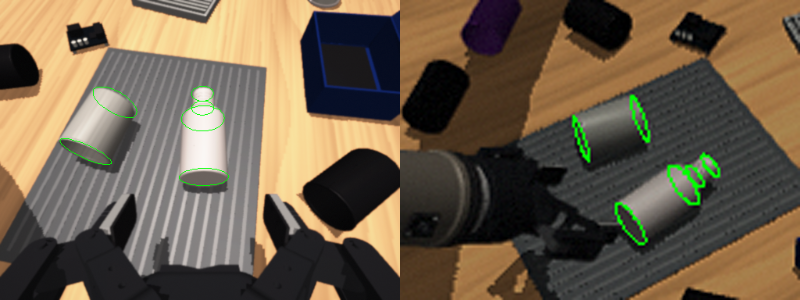

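```bash
python3 - <<'E'
from h import *
u=np.array([np.cos(1.742),np.sin(1.742),0]);g=np.array([.608,-.2785,.030])+u*.035
plan(g,ori(9.8,45),deep=.024)
E
```

```text
TCP-> [ 0.5991 -0.2273  0.013 ] row [-0.7, -0.9, 119.8, 0.06, -0.08, 0.03] rows 2.9
```

Emit:
step_arm:
  increments:
    - [[1, -0.7, -0.9, 40, 0, 0, 0], [1, -0.7, -0.9, 75, 0, 0, 0], [1, -0.7, -0.9, 100, 0, 0, 0], [1, -0.7, -0.9, 118, 0, 0, 0], [1, -0.7, -0.9, 118, 0, 0, 0], [-1, -0.7, -0.9, 118, 0, 0, 0], [-1, -0.7, -0.9, 118, 0, 0, 0], [-1, -0.7, -0.9, 118, 0, 0, 0], [-1, -0.7, -0.9, 118, 0, 0, 0], [-1, -0.7, -0.9, 118, 0, 0, 0]]
  force: 30

```text
t: 1.92
eef_pos: [0.6004, -0.2308, 0.0162]
tool_rot: [-0.291, 0.595, 0.707, 0.247]
contact_force: [0.9, -2.0, 6.8]
gripper_width: 0.605
grasp_force: 31.8
```

Emit:
step_arm:
  increments:
    - [[-1, 0, 0, 0, 0, 0, 0], [-1, 0, 0, 0, 0, 0, 0], [-1, 0, 0, 0, 0, 0, 0]]

```text
t: 2.17
eef_pos: [0.6004, -0.2309, 0.0162]
tool_rot: [-0.291, 0.595, 0.707, 0.248]
contact_force: [0.4, -1.8, 6.3]
gripper_width: 0.61
grasp_force: 31.8
```

Emit:
step_arm:
  increments:
    - [[-1, 20, 0, -20, 0, 0, 0], [-1, 45, 0, -45, 0, 0, 0], [-1, 70, 0, -70, 0, 0, 0], [-1, 95, 0, -95, 0, 0, 0], [-1, 120, 0, -120, 0, 0, 0], [-1, 140, 0, -140, 0, 0, 0], [-1, 140, 0, -140, 0, 0, 0], [-1, 140, 0, -140, 0, 0, 0]]

```text
t: 2.83
eef_pos: [0.5997, -0.2306, 0.2145]
tool_rot: [-0.29, 0.595, 0.707, 0.247]
contact_force: [-0.0, 0.1, -1.7]
gripper_width: 0.603
grasp_force: 31.4
```

```bash
cat > tgt.py <<'E'
from h import *
import json,sys
# bottle in tool frame at grasp (TCP .6004,-.2309,.0162)
Rg=Ro.from_quat([.595,.707,.248,-.291]);pg=np.array([.6004,-.2309,.0162])
u=np.array([np.cos(1.742),np.sin(1.742),0]);o=np.array([.608,-.2785,.030])
BM=Rg.inv().apply(o+u*.115-pg); BA=Rg.inv().apply(u); BO=Rg.inv().apply(o-pg)
E
python3 - <<'E'
from tgt import *
print(BM,BA,BO)
p,C,o=now();print(p,o['q'],o['contact_force'])
print('mouth now',p+C.apply(BM),C.apply(BA))
c=cam('side','s2.png');im=cv2.imread('pics/s2.png')
cv2.circle(im,tuple(proj(c,p+C.apply(BM))[0].round().astype(int)),1,(0,0,255),-1);cv2.circle(im,tuple(proj(c,p+C.apply(BO))[0].round().astype(int)),1,(0,0,255),-1)
cv2.imwrite('pics/s2.png',im[60:260,120:420])
h=ori(90-90+0,0)
# place: mouth down at slim; orientation: tool z h azimuth az ; from ori(yaw,-45): h=-y at yaw 0 -> yaw=az+90
for az in(0,-20,-45):
    R=ori(az+90,-45); print(az,R.apply(BA)); 
E
```

```text
[ 0.05702404 -0.00065344  0.03743051] [ 0.70765767 -0.00139613  0.70655408] [-0.0243566  -0.00049289 -0.0438232 ]
[ 0.59972604 -0.23059544  0.21449904] [ 0.63887116  0.76299147 -0.16348737  1.32250615 -0.48015886  1.58787102
  0.78613527] [-0.03387637  0.07460703 -1.73188612]
mouth now [ 0.58771203 -0.16484037  0.22810584] [-0.17062105  0.98533248 -0.00289271]
0 [-7.80360452e-04 -1.39612793e-03 -9.99998721e-01]
-20 [-0.0012108  -0.00104503 -0.99999872]
-45 [-1.53900969e-03 -4.35413356e-04 -9.99998721e-01]
```

View pics/s2.png

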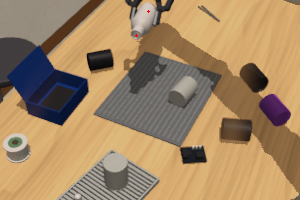

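```bash
python3 - <<'E'
from tgt import *
def pm(m,R,M):
    p,C,o=now();T=np.array(m)-R.apply(M);s=C.inv().apply(T-p)*1e3;w=np.degrees((C.inv()*R).as_rotvec())
    print(T.round(3),np.r_[s.round(1),w.round(1)].tolist(),max(np.linalg.norm(s)/41.7,np.linalg.norm(w)/7.16).round(1))
for az in(0,-30,-60): pm([.533,.224,.17],ori(az+90,-45),BM)
pm([.59,-.06,.19],ori(20,-45),BM)
E
```

```text
[0.547 0.225 0.237] [340.7, 25.8, 305.6, 0.0, -73.5, -87.7] 16.0
[0.545 0.218 0.237] [336.0, 23.1, 300.9, 0.0, -83.5, -55.5] 14.0
[0.54  0.212 0.237] [332.9, 17.5, 297.7, 0.1, -88.9, -22.5] 12.8
[ 0.595 -0.073  0.257] [141.5, 23.3, 78.6, 0.1, -89.6, -11.4] 12.6
```

Emit:
step_arm:
  increments:
    - [[-1, 30, 2, 27, 0, -7, -4.7], [-1, 60, 4, 54, 0, -14, -9.3], [-1, 90, 6, 80, 0, -20, -13.3], [-1, 120, 8, 107, 0, -26, -17.3], [-1, 145, 10, 130, 0, -32, -21.3], [-1, 170, 11, 152, 0, -38, -25.3], [-1, 193, 13, 173, 0, -44, -29.3], [-1, 216, 15, 193, 0, -50, -33.3], [-1, 240, 17, 215, 0, -56, -37.2], [-1, 240, 17, 215, 0, -60, -39.9]]

```text
t: 3.72
eef_pos: [0.5602, 0.098, 0.2303]
tool_rot: [0.186, 0.37, 0.91, 0.009]
contact_force: [-0.2, -0.0, 0.3]
gripper_width: 0.602
grasp_force: 31.4
```

```bash
cat >> tgt.py <<'E'
def pm(m,R,M):
    p,C,o=now();T=np.array(m)-R.apply(M);s=C.inv().apply(T-p)*1e3;w=np.degrees((C.inv()*R).as_rotvec())
    print(T.round(3),np.r_[s.round(1),w.round(1)].tolist(),max(np.linalg.norm(s)/41.7,np.linalg.norm(w)/7.16).round(1))
E
python3 - <<'E'
from tgt import *
print(now()[0],now()[2]['q'].round(2),now()[2]['gripper_width']); pm([.533,.224,.16],ori(60,-45),BM)
E
```

```text
[0.5602364  0.09795161 0.23032612] [-0.22  0.18 -0.24  2.05  0.48  0.71  0.02] 0.6017695981789284
[0.545 0.218 0.227] [92.0, 76.3, -16.5, 0.6, -24.2, -15.6] 4.0
```

Emit:
step_arm:
  increments:
    - [[-1, 30, 25, -5, 0.2, -6, -4], [-1, 55, 46, -10, 0.4, -12, -8], [-1, 75, 62, -13, 0.5, -18, -12], [-1, 92, 76, -16, 0.6, -24.2, -15.6], [-1, 92, 76, -16, 0.6, -24.2, -15.6], [-1, 92, 76, -16, 0.6, -24.2, -15.6], [-1, 92, 76, -16, 0.6, -24.2, -15.6]]

```text
t: 4.3
eef_pos: [0.5466, 0.2093, 0.2242]
tool_rot: [0.366, 0.243, 0.892, -0.103]
contact_force: [-0.5, -0.5, -0.1]
gripper_width: 0.606
grasp_force: 31.5
```

```bash
python3 - <<'E'
from tgt import *
p,C,o=now();print(p,o['q'].round(2),o['gripper_width']); pm([.533,.224,.105],ori(60,-45),BM)
print(p+C.apply(BM),C.apply(BA))
ims=[]
for n in('side','scene'):
    c=cam(n,n+'3.png');np.save(n+'3.npy',c,allow_pickle=True)
    im=c['image'][:,:,::-1].copy();k=4
    m=proj(c,[p+C.apply(BM),[.533,.224,.094],p+C.apply(BO)]);print(m)
    x,y=(m[1]-[50,75]).astype(int);im=cv2.resize(im[y:y+120,x:x+100],None,fx=k,fy=k,interpolation=cv2.INTER_CUBIC)
    for q in m: cv2.circle(im,tuple(((q-[x,y]+.5)*k).astype(int)),3,(0,0,255),-1)
    print(x,y);ims.append(im)
cv2.imwrite('pics/o3.png',np.hstack(ims))
E
```

```text
[0.54663636 0.20930481 0.22422121] [-0.65  0.31 -0.27  2.09  1.1   1.01 -0.62] 0.6060480071275031
[0.545 0.218 0.172] [40.6, 6.8, 33.5, -0.7, -0.4, -0.2] 1.3
[0.53383139 0.21566871 0.1575223 ] [-0.00965989 -0.00284891 -0.99994928]
[[195.34633743 232.13903946]
 [196.96936097 253.88652844]
 [187.68358529 192.46179186]]
146 178
[[317.75285998 154.96535066]
 [316.57803769 169.45391187]
 [324.04451714 123.72137432]]
266 94
```

View pics/o3.png

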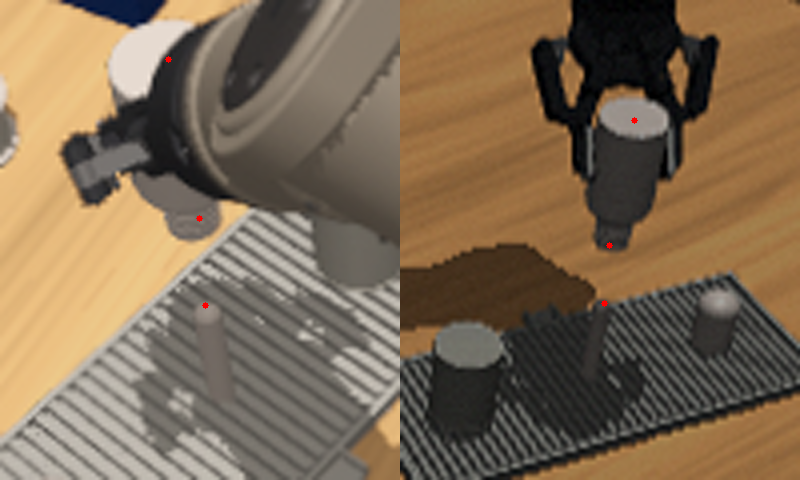

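```bash
cat > f3.py <<'E'
from tgt import *
import fit
from scipy.optimize import least_squares
S,A=[np.load(n+'3.npy',allow_pickle=True).item() for n in('side','scene')]
P=fit.P
def rings(prof,x,y,z0,ax):  # prof (s along ax, r)
    ax=np.array(ax)/np.linalg.norm(ax);v=np.cross(ax,[1,0,0]);v/=np.linalg.norm(v);w=np.cross(ax,v);a=np.linspace(0,2*np.pi,60)
    return [np.array([x,y,z0])+ax*s+r*(np.cos(a)[:,None]*v+np.sin(a)[:,None]*w) for s,r in prof]
p,C,o=now();m=p+C.apply(BM);ax=-C.apply(BA)
prof=[(0,.014),(.023,.014),(.040,.026),(.115,.026)]
us=P([165,212,168,228,180,239,193,241,205,239,220,225,221,210,110,70,111,58,120,40,140,25],(146,178),4)
ua=P([193,235,197,247,212,251,228,245,232,235,233,97,200,108,268,112,264,150,188,190],(266,94),4)
f=lambda q:np.r_[fit.dist(S,rings(prof,q[0],q[1],m[2],[ax[0]+q[2],ax[1]+q[3],ax[2]]),us),fit.dist(A,rings(prof,q[0],q[1],m[2],[ax[0]+q[2],ax[1]+q[3],ax[2]]),ua)]
r=least_squares(f,[m[0],m[1],0.001,.001],diff_step=1e-2,x_scale=[.01,.01,.1,.1],loss='soft_l1',f_scale=.5)
print('pred',m,'fit',r.x,f(r.x).round(1))
g=lambda q:f([*q,0,0]);r=least_squares(g,m[:2],diff_step=1e-2,loss='soft_l1',f_scale=.5);print('vertical fit',r.x,g(r.x).round(1))
pp=[(0,.0075),(.0725,.0075),(.0763,.0065),(.0790,.00375),(.08,.0005)]
ps=P([195,315,221,315,208,300,203,370,228,370,232,395],(146,178),4);pa=P([198,310,210,310,204,300],(266,94),4)
g=lambda q:np.r_[fit.dist(S,rings(pp,*q,.014,[0,0,1]),ps),fit.dist(A,rings(pp,*q,.014,[0,0,1]),pa)]
r=least_squares(g,[.533,.224],diff_step=1e-2,loss='soft_l1',f_scale=.5);print('peg',r.x,g(r.x).round(1))
E
python3 f3.py
```

```text
Traceback (most recent call last):
  File "f3.py", line 14, in <module>
    r=least_squares(f,[m[0],m[1],0.001,.001],diff_step=1e-2,x_scale=[.01,.01,.1,.1],loss='soft_l1',f_scale=.5)
  File "f3.py", line 13, in <lambda>
    f=lambda q:np.r_[fit.dist(S,rings(prof,q[0],q[1],m[2],[ax[0]+q[2],ax[1]+q[3],ax[2]]),us),fit.dist(A,rings(prof,q[0],q[1],m[2],[ax[0]+q[2],ax[1]+q[3],ax[2]]),ua)]
                     ~~~~~~~~^^^^^^^^^^^^^^^^^^^^^^^^^^^^^^^^^^^^^^^^^^^^^^^^^^^^^^^^^^^^^^^
  File "fit.py", line 13, in dist
    cs=max(cv2.findContours(m,0,2)[0],key=cv2.contourArea)
ValueError: max() iterable argument is empty
```

```bash
python3 - <<'E'
s=open('f3.py').read().split('r=least')[0]
s+='''
from scipy.optimize import minimize
def nm(res,n):
    L=lambda q:np.sum(np.sqrt(1+(res(q)/.5)**2)-1)
    sx=np.vstack([np.zeros(n),np.eye(n)*2]);r=minimize(L,np.zeros(n),method='Nelder-Mead',options=dict(initial_simplex=sx,xatol=.05,fatol=.01));return r.x
F=lambda q:f([m[0]+q[0]/1e3,m[1]+q[1]/1e3,q[2]/100,q[3]/100])
x=nm(F,4);print('pred',m,'mouth shift mm, tilt %',x.round(2),F(x).round(1))
F=lambda q:f([m[0]+q[0]/1e3,m[1]+q[1]/1e3,0,0]);x=nm(F,2);print('no tilt',x.round(2),F(x).round(1))
pp=[(0,.0075),(.0725,.0075),(.0763,.0065),(.0790,.00375),(.08,.0005)]
ps=P([195,315,221,315,208,300,203,370,228,370,232,395],(146,178),4);pa=P([198,310,210,310,204,300],(266,94),4)
g=lambda q:np.r_[fit.dist(S,rings(pp,.533+q[0]/1e3,.224+q[1]/1e3,.014,[0,0,1]),ps),fit.dist(A,rings(pp,.533+q[0]/1e3,.224+q[1]/1e3,.014,[0,0,1]),pa)]
x=nm(g,2);print('peg shift',x,g(x).round(1))
'''
open('f3.py','w').write(s)
E
python3 f3.py
```

```text
pred [0.53544271 0.2142972  0.15913733] mouth shift mm, tilt % [-0.43  3.32 -1.9  -0.11] [ 0.1 -0.  -0.1 -0.  -0.   0.1  0.2 -0.   0.1 -0.  -0.1 -0.4  0.3  0.9
  0.5 -0.  -0.1 -0.  -0.1  0.2  0.4]
no tilt [-1.76  3.43] [-0.2 -0.2 -0.   0.2  0.2  0.7  0.8  0.4  0.5  0.2 -0.1 -0.1  0.3  0.8
  0.1 -0.2 -0.1 -0.2 -0.   0.4  0.5]
peg shift [-0.32958984  0.91430664] [ 0.6  0.1 -0.1 -0.   0.8  0.1  1.   0.6 -0.1]
```

```bash
python3 - <<'E'
from tgt import *
p,C,o=now();print(p,o['joint_vel'].round(3),p+C.apply(BM),C.apply(BA)); pm([.5332,.2216,.104],ori(60,-45),BM)
E
```

```text
[0.54803771 0.20775445 0.22585891] [ 0.014 -0.013  0.003 -0.008  0.005  0.002 -0.006] [0.53544271 0.2142972  0.15913733] [-6.90888352e-03 -8.99765020e-04 -9.99975729e-01]
[0.546 0.215 0.171] [43.0, 5.3, 34.9, -0.7, -0.3, -0.5] 1.3
```

Emit:
step_arm:
  increments:
    - [[-1, 14, 5.3, 6, -0.7, -0.3, -0.5], [-1, 24, 5.3, 16, -0.7, -0.3, -0.5], [-1, 33, 5.3, 25, -0.7, -0.3, -0.5], [-1, 43, 5.3, 35, -0.7, -0.3, -0.5], [-1, 43, 5.3, 35, -0.7, -0.3, -0.5], [-1, 43, 5.3, 35, -0.7, -0.3, -0.5], [-1, 43, 5.3, 35, -0.7, -0.3, -0.5], [-1, 43, 5.3, 35, -0.7, -0.3, -0.5], [-1, 43, 5.3, 35, -0.7, -0.3, -0.5], [-1, 43, 5.3, 35, -0.7, -0.3, -0.5]]

```text
t: 5.23
eef_pos: [0.5453, 0.2176, 0.1718]
tool_rot: [0.371, 0.238, 0.892, -0.098]
contact_force: [-0.3, -0.4, -0.2]
gripper_width: 0.606
grasp_force: 31.5
```

```bash
python3 - <<'E'
from tgt import *
for i in range(2):
  p,C,o=now();print(p,o['joint_vel'].round(3),p+C.apply(BM),C.apply(BA)); pm([.5332,.2216,.104],ori(60,-45),BM)
  if i==0:
    ims=[];off=np.array([-.0005,.0033,0])
    for n in('side','scene'):
      c=cam(n,n+'4.png');im=c['image'][:,:,::-1].copy();k=5
      m=proj(c,[p+C.apply(BM)+off,[.5327,.2249,.094]]);print(m)
      x,y=(m[1]-[40,60]).astype(int);print(x,y);im=cv2.resize(im[y:y+100,x:x+80],None,fx=k,fy=k,interpolation=cv2.INTER_CUBIC)
      for q in m: cv2.circle(im,tuple(((q-[x,y]+.5)*k).astype(int)),2,(0,0,255),-1)
      ims.append(im)
    cv2.imwrite('pics/o4.png',np.hstack(ims))
E
```

```text
[0.54533392 0.21757272 0.17176298] [-0.004  0.006 -0.     0.001  0.001 -0.001 -0.001] [0.53313756 0.22393302 0.10494976] [ 8.46041376e-04 -2.80513000e-04 -9.99999603e-01]
[0.546 0.215 0.171] [-0.2, -1.9, 1.6, 0.2, 0.1, 0.1] 0.1
[[195.72051781 252.05898297]
 [196.86672508 254.26223763]]
156 194
[[317.75551827 166.4453996 ]
 [316.72432175 169.30521764]]
276 109
[0.54516147 0.21763645 0.17144353] [-0.003  0.002 -0.     0.002  0.001  0.002 -0.001] [0.53293732 0.22396453 0.10463233] [ 4.67460936e-04 -6.91015915e-04 -9.99999652e-01]
[0.546 0.215 0.171] [-0.6, -1.9, 1.5, 0.2, 0.1, 0.1] 0.1
```

View pics/o4.png

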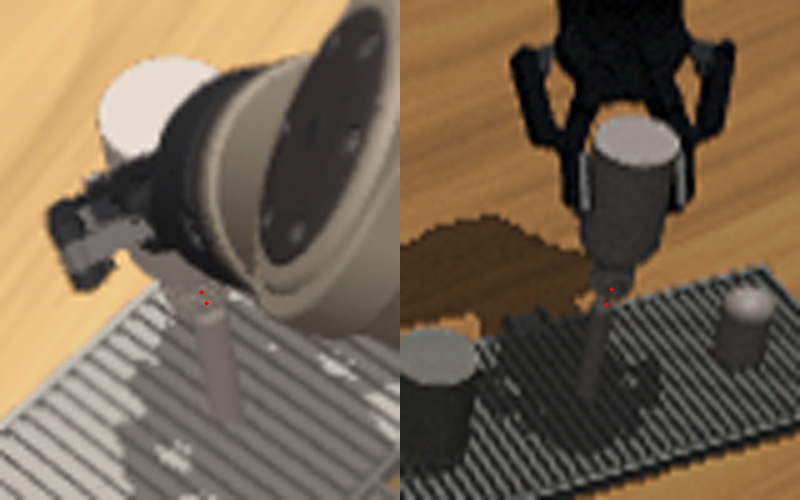

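```bash
python3 - <<'E'
from h import *
ims=[]
for n,(x,y) in(('side',(180,240)),('scene',(297,148))):
    im=cv2.imread(f'pics/{n}4.png')[y:y+40,x:x+40].astype(float)
    im=np.clip((im-im.min())/(np.percentile(im,97)-im.min())*255,0,255).astype(np.uint8)
    im=cv2.resize(im,None,fx=10,fy=10,interpolation=cv2.INTER_CUBIC)
    for i in range(0,40,5): cv2.line(im,(i*10,0),(i*10,8),(0,255,255),1);cv2.line(im,(0,i*10),(8,i*10),(0,255,255),1)
    ims.append(im)
cv2.imwrite('pics/o5.png',np.hstack(ims))
E
```

```text
(no output)
```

View pics/o5.png

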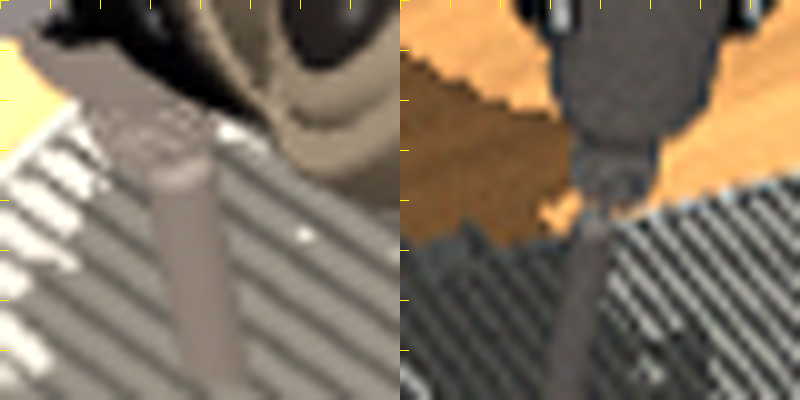

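```bash
cat > f5.py <<'E'
from tgt import *
import fit
from scipy.optimize import minimize
S=cam('side');A=cam('scene');P=fit.P
exec(open('f3.py').read().split('def rings')[1].join(['def rings','']).split('p,C,o=')[0])
def nm(res,n):
    L=lambda q:np.sum(np.sqrt(1+(res(q)/.5)**2)-1)
    return minimize(L,np.zeros(n),method='Nelder-Mead',options=dict(initial_simplex=np.vstack([np.zeros(n),np.eye(n)*2]),xatol=.05,fatol=.01)).x
so,ao=(180,240),(297,148)
us=P([80,103,84,120,105,160,216,130],so,10);ua=P([572,150-0,574,175,590,198,615,207,640,202,655,180,658,150],ao,10)-np.array([40,0])
ps=P([150,200,218,200,165,260,230,260,183,157,181,330,238,330],so,10);pa=P([583,220,609,220,563,300,592,300,596,207],ao,10)-np.array([40,0])
prof=[(0,.014),(.023,.014),(.040,.026),(.115,.026)]
p,C,o=now();m=p+C.apply(BM)
both=lambda pr,q,z,a,b:[fit.dist(S,rings(pr,q[0],q[1],z,[0,0,1]),a),fit.dist(A,rings(pr,q[0],q[1],z,[0,0,1]),b)]
for nz in(2,3):
    F=lambda q:np.concatenate(both(prof,m[:2]+q[:2]/1e3,m[2]+(q[2]/1e3 if nz==3 else 0),us,ua))
    x=nm(F,nz);print('mouth',x.round(2),m[:2]+x[:2]/1e3,F(x).round(1))
pp=[(0,.0075),(.0725,.0075),(.0763,.0065),(.0790,.00375),(.08,.0005)]
F=lambda q:np.concatenate(both(pp,np.array([.533,.224])+q/1e3,.014,ps,pa));x=nm(F,2);print('peg',x,F(x).round(1))
E
python3 f5.py
```

```text
mouth [-3.23  5.41] [0.52955662 0.22933305] [ 1.7  0.3  0.2  2.1 -0.   0.6  0.6  0.4  0.3  0.1  0.3]
mouth [-0.08  4.13  4.71] [0.53270955 0.22805753] [-0.1 -0.3 -0.2  0.5 -0.4  0.2  0.  -0.1  0.1  0.6  0.8]
peg [-3.89788818  4.77471924] [0.2 0.3 0.4 0.2 0.5 0.6 0.6 0.5 1.2 0.  1.6 0.4]
```

```bash
cat >> f5.py <<'E'
print('----')
pa=P([543,380,590,380,569,240,613,240],ao,10)-np.array([40,0])
for nz in(2,3):
    F=lambda q:np.concatenate(both(pp,np.array([.533,.224])+q[:2]/1e3,.014+(q[2]/1e3 if nz==3 else 0),ps,pa));x=nm(F,nz);print('peg',x,F(x).round(1))
F1=lambda q:both(pp,np.array([.533,.224])+q/1e3,.014,ps,pa)
print('side-only',nm(lambda q:F1(q)[0],2))
Fm=lambda q:both(prof,m[:2]+q[:2]/1e3,m[2]+.0047,us,ua)
for i in(0,1):
    x=nm(lambda q:Fm(q)[i],2);print('mouth cam',i,x,m[:2]+x/1e3)
E
python3 f5.py | sed 1,/----/d
```

```text
peg [-5.1640625   5.59960938] [ 0.1  0.5  0.3  0.4 -0.   0.5  0.8 -0.3  0.1 -0.3  0.6]
peg [-2.29937081  2.45606853 -5.9725596 ] [ 0.1  0.4  0.4  0.3 -0.   0.5  0.7 -0.3  0.2 -0.3  0.4]
side-only [-4.88679504  5.88829041]
mouth cam 0 [1.24513245 3.96865845] [0.53400354 0.22788068]
mouth cam 1 [-1.609375  3.953125] [0.53114904 0.22786515]
```

```bash
python3 - <<'E'
from tgt import *
p,C,o=now();print(p,p+C.apply(BM)); pm([.5306,.2216,.098],ori(60,-45),BM)
print('world per mm: x',C.inv().apply([1,0,0]).round(3),'y',C.inv().apply([0,1,0]).round(3),'z-',C.inv().apply([0,0,-1]).round(3))
E
```

```text
[0.54501754 0.21761324 0.17104335] [0.53275841 0.22391202 0.10423579]
[0.543 0.215 0.165] [4.9, -3.1, 4.0, 0.2, 0.1, 0.1] 0.2
world per mm: x [-0.613  0.497  0.615] y [ 0.351  0.868 -0.352] z- [ 0.708 -0.     0.706]
```

Emit:
step_arm:
  increments:
    - [[-1, 4.9, -3.1, 4, 0, 0, 0], [-1, 4.9, -3.1, 4, 0, 0, 0], [-1, 4.9, -3.1, 4, 0, 0, 0], [-1, 4.9, -3.1, 4, 0, 0, 0], [-1, 4.9, -3.1, 4, 0, 0, 0], [-1, 4.9, -3.1, 4, 0, 0, 0]]

```text
t: 6.03
eef_pos: [0.543, 0.2152, 0.1648]
tool_rot: [0.37, 0.238, 0.893, -0.098]
contact_force: [-0.3, 0.1, -0.0]
gripper_width: 0.605
grasp_force: 31.5
```

Emit:
step_arm:
  increments:
    - [[-1, 3, 0, 3, 0, 0, 0], [-1, 6, 0, 6, 0, 0, 0], [-1, 8, 0, 8, 0, 0, 0], [-1, 8, 0, 8, 0, 0, 0], [-1, 8, 0, 8, 0, 0, 0]]

```text
t: 6.45
eef_pos: [0.5428, 0.215, 0.153]
tool_rot: [0.37, 0.237, 0.893, -0.099]
contact_force: [0.4, -0.4, -0.3]
gripper_width: 0.604
grasp_force: 31.5
```

Emit:
step_arm:
  increments:
    - [[-1, 3, 0, 3, 0, 0, 0], [-1, 6, 0, 6, 0, 0, 0], [-1, 8, 0, 8, 0, 0, 0], [-1, 8, 0, 8, 0, 0, 0], [-1, 8, 0, 8, 0, 0, 0]]

```text
t: 6.87
eef_pos: [0.5429, 0.215, 0.1418]
tool_rot: [0.37, 0.237, 0.893, -0.099]
contact_force: [0.4, 0.4, -0.6]
gripper_width: 0.605
grasp_force: 31.5
```

Emit:
step_arm:
  increments:
    - [[-1, 3, 0, 3, 0, 0, 0], [-1, 6, 0, 6, 0, 0, 0], [-1, 8, 0, 8, 0, 0, 0], [-1, 8, 0, 8, 0, 0, 0], [-1, 8, 0, 8, 0, 0, 0]]

```text
t: 7.28
eef_pos: [0.5429, 0.215, 0.1305]
tool_rot: [0.37, 0.237, 0.893, -0.099]
contact_force: [0.2, 0.5, -0.3]
gripper_width: 0.607
grasp_force: 31.5
```

Emit:
step_arm:
  increments:
    - [[-1, 4, 0, 4, 0, 0, 0], [-1, 8, 0, 8, 0, 0, 0], [-1, 12, 0, 12, 0, 0, 0], [-1, 16, 0, 16, 0, 0, 0], [-1, 20, 0, 20, 0, 0, 0], [-1, 24, 0, 24, 0, 0, 0], [-1, 28, 0, 28, 0, 0, 0], [-1, 31, 0, 31, 0, 0, 0], [-1, 31, 0, 31, 0, 0, 0], [-1, 31, 0, 31, 0, 0, 0]]

```text
t: 8.12
eef_pos: [0.543, 0.215, 0.0866]
tool_rot: [0.37, 0.237, 0.893, -0.099]
contact_force: [0.8, -0.5, 0.4]
gripper_width: 0.604
grasp_force: 31.5
```

Emit:
step_arm:
  increments:
    - [[-1, 1, 0, 1, 0, 0, 0], [-1, 2, 0, 2, 0, 0, 0], [-1, 2, 0, 2, 0, 0, 0], [-1, 2, 0, 2, 0, 0, 0]]

```text
t: 8.45
eef_pos: [0.5431, 0.2151, 0.0842]
tool_rot: [0.37, 0.238, 0.893, -0.098]
contact_force: [0.5, -0.3, -0.8]
gripper_width: 0.603
grasp_force: 31.5
```

Emit:
step_arm:
  increments:
    - [[-1, 1, 0, 1, 0, 0, 0], [-1, 2, 0, 2, 0, 0, 0], [-1, 2, 0, 2, 0, 0, 0], [-1, 2, 0, 2, 0, 0, 0]]

```text
t: 8.78
eef_pos: [0.543, 0.2151, 0.0811]
tool_rot: [0.37, 0.238, 0.893, -0.098]
contact_force: [-0.1, -0.6, -0.5]
gripper_width: 0.605
grasp_force: 31.5
```

Emit:
step_arm:
  increments:
    - [[-1, 1, 0, 1, 0, 0, 0], [-1, 1.5, 0, 1.5, 0, 0, 0], [-1, 1.5, 0, 1.5, 0, 0, 0]]

```text
t: 9.03
eef_pos: [0.543, 0.215, 0.079]
tool_rot: [0.37, 0.238, 0.893, -0.099]
contact_force: [-0.6, -0.7, -0.2]
gripper_width: 0.603
grasp_force: 31.5
```

Emit:
step_arm:
  increments:
    - [[-1, 1, 0, 1, 0, 0, 0], [-1, 1.5, 0, 1.5, 0, 0, 0], [-1, 1.5, 0, 1.5, 0, 0, 0]]

```text
t: 9.28
eef_pos: [0.5436, 0.2152, 0.0783]
tool_rot: [0.372, 0.238, 0.892, -0.098]
contact_force: [-3.2, -0.7, 9.3]
gripper_width: 0.602
grasp_force: 31.9
```

Emit:
step_arm:
  increments:
    - [[-1, 1, 0, 1, 0, 0, 0], [-1, 1, 0, 1, 0, 0, 0], [-1, 1, 0, 1, 0, 0, 0]]

```text
t: 9.53
eef_pos: [0.5443, 0.2153, 0.078]
tool_rot: [0.373, 0.238, 0.892, -0.098]
contact_force: [-5.4, -0.2, 16.2]
gripper_width: 0.605
grasp_force: 32.3
```

Emit:
step_arm:
  increments:
    - [[-1, -1.5, 0, -1.5, 0, 0, 0], [-1, -1.5, 0, -1.5, 0, 0, 0], [0.5, -1.5, 0, -1.5, 0, 0, 0], [0.8, -1.5, 0, -1.5, 0, 0, 0], [1, -1.5, 0, -1.5, 0, 0, 0], [1, -1.5, 0, -1.5, 0, 0, 0], [1, -1.5, 0, -1.5, 0, 0, 0], [1, -1.5, 0, -1.5, 0, 0, 0]]

```text
t: 10.2
eef_pos: [0.543, 0.2151, 0.0776]
tool_rot: [0.37, 0.238, 0.893, -0.098]
contact_force: [-0.6, 1.2, 0.7]
gripper_width: 1.001
grasp_force: 0.0
```

Emit:
step_arm:
  increments:
    - [[1, 0, 0, -10, 0, 0, 0], [1, 0, 0, -25, 0, 0, 0], [1, 0, 0, -45, 0, 0, 0], [1, 0, 0, -65, 0, 0, 0], [1, 0, 0, -90, 0, 0, 0], [1, 0, 0, -115, 0, 0, 0], [1, 0, 0, -140, 0, 0, 0], [1, 0, 0, -140, 0, 0, 0], [1, 0, 0, -140, 0, 0, 0]]

```text
t: 10.95
eef_pos: [0.4565, 0.2658, 0.1777]
tool_rot: [0.371, 0.237, 0.893, -0.097]
contact_force: [0.4, -0.6, -0.4]
gripper_width: 1.001
grasp_force: 0.0
```

```bash
python3 - <<'E'
from tgt import *
p,C,o=now();print(p,o['q'].round(2))
a=[]
for n in('side','scene'):
    c=cam(n,n+'6.png');im=c['image'][:,:,::-1];m=proj(c,[.533,.224,.07])[0]
    x,y=(m-[65,50]).astype(int);a.append(cv2.resize(im[y:y+100,x:x+130],None,fx=3,fy=3,interpolation=cv2.INTER_CUBIC))
cv2.imwrite('pics/o6.png',np.hstack(a))
# beaker pick: axis yaw -1.689 ; h=d ; ori(yaw,+45) has h=+y ; ori(yaw,-45) h=-y
u=np.array([np.cos(-1.689),np.sin(-1.689),0]);g=np.array([.4833,-.1995,.032])+u*.030
plan(g,ori(np.degrees(-1.689)+90,-45),back=.14,deep=.024)
plan([.45,.0,.3],ori(np.degrees(-1.689)+90,-45))
E
```

```text
[0.45654143 0.26579479 0.17774372] [-0.82  0.37 -0.35  2.17  1.09  1.09 -0.87]
TCP-> [ 0.4894 -0.1478  0.114 ] row [-120.1, -340.8, 208.9, 47.36, 0.09, 47.3] rows 10.0
TCP-> [ 0.4484 -0.0131  0.2868] row [-170.0, -244.4, 14.3, 47.36, 0.09, 47.3] rows 9.3
```

View pics/o6.png

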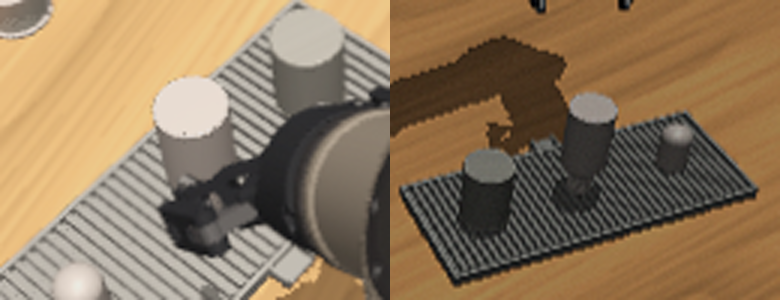

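Emit:
step_arm:
  increments:
    - [[1, -28, 0, -28, 0, 0, 0], [1, -56, 0, -56, 0, 0, 0], [1, -170, -244, 14, 47.4, 0.1, 47.3], [1, -170, -244, 14, 47.4, 0.1, 47.3], [1, -170, -244, 14, 47.4, 0.1, 47.3], [1, -170, -244, 14, 47.4, 0.1, 47.3], [1, -170, -244, 14, 47.4, 0.1, 47.3], [1, -170, -244, 14, 47.4, 0.1, 47.3], [1, -170, -244, 14, 47.4, 0.1, 47.3], [1, -170, -244, 14, 47.4, 0.1, 47.3]]

```text
t: 11.88
eef_pos: [0.4465, -0.0195, 0.2874]
tool_rot: [0.276, 0.641, 0.664, -0.268]
contact_force: [-0.1, -0.6, 0.1]
gripper_width: 1.001
grasp_force: 0.0
```

```bash
python3 - <<'E'
from tgt import *
p,C,o=now();print(p,o['q'].round(2))
u=np.array([np.cos(-1.689),np.sin(-1.689),0]);g=np.array([.4833,-.1995,.032])+u*.030
plan(g,ori(np.degrees(-1.689)+90,-45),back=.13,deep=.024)
E
```

```text
[ 0.44654465 -0.01948611  0.28739694] [-0.51  0.22 -0.08  2.03  0.67  1.42 -0.85]
TCP-> [ 0.4886 -0.1549  0.107 ] row [31.8, 37.7, 224.1, 6.13, 0.24, 6.26] rows 5.5
```

Emit:
step_arm:
  increments:
    - [[1, 32, 38, 40, 6.1, 0.2, 6.3], [1, 32, 38, 80, 6.1, 0.2, 6.3], [1, 32, 38, 120, 6.1, 0.2, 6.3], [1, 32, 38, 160, 6.1, 0.2, 6.3], [1, 32, 38, 195, 6.1, 0.2, 6.3], [1, 32, 38, 224, 6.1, 0.2, 6.3], [1, 32, 38, 224, 6.1, 0.2, 6.3], [1, 32, 38, 224, 6.1, 0.2, 6.3], [1, 32, 38, 224, 6.1, 0.2, 6.3]]

```text
t: 12.63
eef_pos: [0.4932, -0.1457, 0.1057]
tool_rot: [0.256, 0.687, 0.619, -0.283]
contact_force: [-0.5, 0.9, 0.3]
gripper_width: 1.001
grasp_force: 0.0
```

```bash
python3 - <<'E'
from ov import *
p,C,o=now();print(p,o['q'].round(2))
K=(KP,(.4833,-.1995,-1.689),.032)
a=over('wrist','w7',[K]);cv2.imwrite('pics/o7.png',a)
c=np.load('w7.npy',allow_pickle=True).item();g=cv2.cvtColor(c['image'],cv2.COLOR_RGB2HSV)
for r in pts(*[K[0],*K[1],K[2]]): print(proj(c,r.mean(0)))
u=np.array([np.cos(-1.689),np.sin(-1.689),0]);g=np.array([.4833,-.1995,.032])+u*.030
plan(g,ori(np.degrees(-1.689)+90,-45),deep=.026)
E
```

```text
[ 0.49321739 -0.14568508  0.10565612] [-0.32  0.55  0.05  2.07  0.83  1.04 -1.  ]
[[251.00477075 183.65564718]]
[[250.86129624 216.06251069]]
TCP-> [ 0.4776 -0.2475  0.0136] row [-8.6, -5.9, 138.7, 0.76, -0.26, 0.57] rows 3.3
```

Emit:
step_arm:
  increments:
    - [[1, 0, 0, 0, 0, 0, 0], [1, 0, 0, 0, 0, 0, 0], [1, 0, 0, 0, 0, 0, 0]]

```text
t: 12.93
eef_pos: [0.494, -0.1447, 0.1065]
tool_rot: [0.256, 0.687, 0.62, -0.281]
contact_force: [0.1, -0.7, -0.6]
gripper_width: 1.001
grasp_force: 0.0
```

```bash
python3 - <<'E'
from h import *
u=np.array([np.cos(-1.689),np.sin(-1.689),0]);g=np.array([.4833,-.1995,.032])+u*.030
plan(g,ori(np.degrees(-1.689)+90,-45),deep=.022)
E
```

```text
TCP-> [ 0.4779 -0.2447  0.0164] row [-8.5, -6.1, 135.1, 0.82, -0.28, 0.57] rows 3.3
```

Emit:
step_arm:
  increments:
    - [[1, -8.5, -6.1, 30, 0.8, -0.3, 0.6], [1, -8.5, -6.1, 65, 0.8, -0.3, 0.6], [1, -8.5, -6.1, 95, 0.8, -0.3, 0.6], [1, -8.5, -6.1, 120, 0.8, -0.3, 0.6], [1, -8.5, -6.1, 135, 0.8, -0.3, 0.6], [1, -8.5, -6.1, 135, 0.8, -0.3, 0.6], [-1, -8.5, -6.1, 135, 0.8, -0.3, 0.6], [-1, -8.5, -6.1, 135, 0.8, -0.3, 0.6], [-1, -8.5, -6.1, 135, 0.8, -0.3, 0.6], [-1, -8.5, -6.1, 135, 0.8, -0.3, 0.6]]
  force: 30

```text
t: 13.77
eef_pos: [0.4784, -0.2443, 0.0168]
tool_rot: [0.255, 0.691, 0.613, -0.286]
contact_force: [-0.2, 2.1, 3.5]
gripper_width: 0.652
grasp_force: 32.0
```

Emit:
step_arm:
  increments:
    - [[-1, 0, 0, 0, 0, 0, 0], [-1, 0, 0, 0, 0, 0, 0], [-1, 0, 0, 0, 0, 0, 0]]

```text
t: 14.02
eef_pos: [0.4783, -0.2447, 0.0168]
tool_rot: [0.255, 0.691, 0.613, -0.286]
contact_force: [1.0, 3.3, 5.9]
gripper_width: 0.652
grasp_force: 32.4
```

```bash
cat > tk.py <<'E'
from tgt import *
E
python3 - <<'E'
from tgt import *
p,C,o=now();u=np.array([np.cos(-1.689),np.sin(-1.689),0]);k=np.array([.4833,-.1995,.032])
M=C.inv().apply(k+u*.072-p);A=C.inv().apply(u);print(M,A,p)
open('tk.py','a').write(f'KM=np.array({M.tolist()});KA=np.array({A.tolist()})\n')
for az in(0,-15): 
    R=ori(az-90,45);print(az,R.apply(A),R.apply([0,0,1]))
E
```

```text
[-0.02949645 -0.00033067  0.00800675] [-7.06560209e-01  7.46308169e-06  7.07652931e-01] [ 0.47828229 -0.24471677  0.01678442]
0 [ 7.72670672e-04 -7.46308169e-06 -9.99999701e-01] [ 7.07106781e-01  1.57009246e-16 -7.07106781e-01]
-15 [ 7.44410970e-04 -2.07190669e-04 -9.99999701e-01] [ 0.6830127  -0.1830127  -0.70710678]
```

Emit:
step_arm:
  increments:
    - [[-1, -15, 0, -15, 0, 0, 0], [-1, -40, 0, -40, 0, 0, 0], [-1, -65, 0, -65, 0, 0, 0], [-1, -90, 0, -90, 0, 0, 0], [-1, -115, 0, -115, 0, 0, 0], [-1, -140, 0, -140, 0, 0, 0], [-1, -160, 0, -160, 0, 0, 0], [-1, -160, 0, -160, 0, 0, 0], [-1, -160, 0, -160, 0, 0, 0]]

```text
t: 14.77
eef_pos: [0.4778, -0.2451, 0.2437]
tool_rot: [0.255, 0.692, 0.613, -0.285]
contact_force: [-0.4, 0.5, -0.9]
gripper_width: 0.652
grasp_force: 32.1
```

```bash
python3 - <<'E'
from tk import *
p,C,o=now();print(p,o['q'].round(2),o['contact_force'])
for az in(15,0,-15): pm([.561,.340,.22],ori(az-90,45),KM)
E
```

```text
[ 0.4778182  -0.24510365  0.24374735] [-0.19  0.3   0.12  2.04  0.82  1.14 -0.69] [-0.37389467  0.48046513 -0.94513429]
[0.576 0.344 0.247] [419.8, 26.9, -423.3, 0.2, 78.1, 74.8] 15.1
[0.576 0.34  0.247] [417.1, 27.8, -420.6, 0.2, 72.2, 90.8] 16.2
[0.576 0.336 0.247] [414.3, 27.7, -417.8, 0.1, 65.1, 106.3] 17.4
```

Emit:
step_arm:
  increments:
    - [[-1, 27, 2, -27, 0, 5, 4.8], [-1, 54, 3, -54, 0, 10, 9.6], [-1, 81, 5, -82, 0, 15, 14.4], [-1, 108, 7, -109, 0, 20, 19.2], [-1, 134, 9, -135, 0, 25, 24], [-1, 161, 10, -162, 0, 30, 28.7], [-1, 188, 12, -190, 0, 35, 33.5], [-1, 215, 14, -217, 0, 40, 38.3], [-1, 242, 15, -244, 0, 45, 43.1], [-1, 268, 17, -270, 0, 50, 47.9]]

```text
t: 15.6
eef_pos: [0.539, 0.1319, 0.2421]
tool_rot: [0.069, 0.928, 0.335, 0.148]
contact_force: [1.0, -0.6, -0.7]
gripper_width: 0.657
grasp_force: 32.2
```

```bash
python3 - <<'E'
from tk import *
p,C,o=now();print(p,o['q'].round(2))
pm([.561,.340,.22],ori(15-90,45),KM)
E
```

```text
[0.5389665  0.1319289  0.24205802] [-0.4   0.13 -0.06  2.06  0.28  0.69 -1.52]
[0.576 0.344 0.247] [163.9, -139.0, 1.5, 0.0, 28.2, 26.7] 5.4
```

Emit:
step_arm:
  increments:
    - [[-1, 30, -25, 0, 0, 5, 4.8], [-1, 60, -51, 0.5, 0, 10, 9.6], [-1, 88, -75, 0.8, 0, 15, 14.4], [-1, 115, -98, 1, 0, 20, 19], [-1, 140, -119, 1.2, 0, 24, 23], [-1, 164, -139, 1.5, 0, 28.2, 26.7], [-1, 164, -139, 1.5, 0, 28.2, 26.7], [-1, 164, -139, 1.5, 0, 28.2, 26.7], [-1, 164, -139, 1.5, 0, 28.2, 26.7], [-1, 164, -139, 1.5, 0, 28.2, 26.7]]

```text
t: 16.43
eef_pos: [0.576, 0.3189, 0.2352]
tool_rot: [-0.027, 0.927, 0.142, 0.347]
contact_force: [0.2, -0.4, -1.1]
gripper_width: 0.649
grasp_force: 32.2
```

Emit:
step_arm:
  increments:
    - [[-1, 0, 0, 0, 0, 0, 0], [-1, 0, 0, 0, 0, 0, 0], [-1, 0, 0, 0, 0, 0, 0]]

```text
t: 16.68
eef_pos: [0.5764, 0.3194, 0.2364]
tool_rot: [-0.028, 0.927, 0.143, 0.347]
contact_force: [0.6, -0.7, -0.2]
gripper_width: 0.648
grasp_force: 32.2
```

```bash
python3 - <<'E'
from tk import *
p,C,o=now();print(p,o['q'].round(2),p+C.apply(KM),C.apply(KA))
pm([.561,.340,.090],ori(15-90,45),KM)
E
```

```text
[0.57637265 0.3193853  0.23641938] [-1.29  0.24  0.6   2.16  0.93  0.24 -2.86] [0.56015707 0.31366927 0.21114804] [-0.05880375 -0.06694727 -0.99602218]
[0.576 0.344 0.117] [-72.5, -29.1, 94.1, 1.0, 4.3, 3.0] 2.9
```

```bash
python3 - <<'E'
from tk import *
for az in(25,32):pm([.561,.340,.19],ori(az-90,45),KM)
E
```

```text
[0.575 0.346 0.217] [-7.4, -27.0, 18.2, 7.8, 4.6, -4.4] 1.4
[0.574 0.348 0.217] [-7.6, -28.8, 17.9, 12.5, 4.7, -9.5] 2.3
```

Emit:
step_arm:
  increments:
    - [[-1, -2, -9, 6, 4, 1.5, -3], [-1, -5, -18, 12, 8, 3, -6], [-1, -7.6, -28.5, 18, 12, 4.7, -9], [-1, -7.6, -28.5, 18, 12, 4.7, -9], [-1, -7.6, -28.5, 18, 12, 4.7, -9], [-1, -7.6, -28.5, 18, 12, 4.7, -9], [-1, -7.6, -28.5, 18, 12, 4.7, -9], [-1, -7.6, -28.5, 18, 12, 4.7, -9], [-1, -7.6, -28.5, 18, 12, 4.7, -9]]

```text
t: 17.43
eef_pos: [0.5829, 0.3435, 0.2393]
tool_rot: [-0.099, 0.897, 0.25, 0.352]
contact_force: [-0.4, 1.0, -0.4]
gripper_width: 0.648
grasp_force: 33.4
```

```bash
python3 - <<'E'
from tk import *
p,C,o=now();print(p,o['q'].round(2),o['joint_vel'].round(2),p+C.apply(KM),C.apply(KA))
for az in(25,32):pm([.561,.340,.15],ori(az-90,45),KM)
E
```

```text
[0.58291272 0.34345667 0.23928707] [-0.33  0.24 -0.37  2.12  1.34  0.17 -2.96] [-0.11  0.    0.08  0.   -0.01 -0.01 -0.  ] [0.56887995 0.33539772 0.21335653] [-0.03228904 -0.01747803 -0.99932574]
[0.575 0.346 0.177] [-46.7, -6.3, 42.3, -4.4, 2.1, 4.4] 1.5
[0.574 0.348 0.177] [-46.6, -8.2, 42.4, 0.5, 2.1, -0.6] 1.5
```

```bash
cat > kin.py <<'E'
from tk import *
from scipy.optimize import least_squares
# modified DH alphas as xArm7
AL=np.radians([0,-90,90,90,90,90,-90])
def fk(q,L):
    d=[L[0],0,L[1],0,L[2],0,L[3]];a=[0,0,0,L[4],L[5],0,L[6]];T=np.eye(4)
    for i in range(7):
        th=q[i];ca,sa,c,s=np.cos(AL[i]),np.sin(AL[i]),np.cos(th),np.sin(th)
        T=T@np.array([[c,-s,0,a[i]],[s*ca,c*ca,-sa,-d[i]*sa],[s*sa,c*sa,ca,d[i]*ca],[0,0,0,1]])
    return T
E
python3 - <<'E'
from kin import *
p,C,o=now()
# start data
q0=[-0.10808813,0.47764497,0.02236276,1.55620699,-0.01149804,1.10930099,-0.08311755];p0=[6.74547142e-01,-2.43480323e-05,2.30533398e-01]
D=[(q0,p0),([.63887116,.76299147,-.16348737,1.32250615,-.48015886,1.58787102,.78613527],[.59972604,-.23059544,.21449904]),
([-.22,.18,-.24,2.05,.48,.71,.02],[.5602364,.09795161,.23032612]),([-.65,.31,-.27,2.09,1.1,1.01,-.62],[.54663636,.20930481,.22422121]),
([-.82,.37,-.35,2.17,1.09,1.09,-.87],[.45654143,.26579479,.17774372]),([-.51,.22,-.08,2.03,.67,1.42,-.85],[.44654465,-.01948611,.28739694]),
([-.32,.55,.05,2.07,.83,1.04,-1.0],[.49321739,-.14568508,.10565612]),([-.19,.3,.12,2.04,.82,1.14,-.69],[.4778182,-.24510365,.24374735]),
([-.4,.13,-.06,2.06,.28,.69,-1.52],[.5389665,.1319289,.24205802]),([-1.29,.24,.6,2.16,.93,.24,-2.86],[.57637265,.3193853,.23641938]),(o['q'],p)]
f=lambda L:np.concatenate([fk(q,L)[:3,3]-x for q,x in D])
r=least_squares(f,[.267,.293,.3425,.27,.0525,.0775,.076]);print(r.x.round(4),(f(r.x)*1e3).round(0).reshape(-1,3).tolist())
T=fk(q0,r.x);print(T.round(3),ori(0,0).as_matrix().round(2))
E
```

```text
[ 0.1546 -0.3004  0.0589  0.1778  0.6496  0.8151 -0.3814] [[-187.0, -46.0, -117.0], [6.0, 483.0, -85.0], [-120.0, -105.0, -74.0], [-153.0, -186.0, 28.0], [-116.0, -281.0, 26.0], [-253.0, 66.0, -25.0], [-186.0, 324.0, 50.0], [-240.0, 460.0, -8.0], [-119.0, -214.0, -90.0], [-3.0, -403.0, 117.0], [66.0, -339.0, 178.0]]
[[ 1.     0.    -0.03   0.487]
 [ 0.    -1.     0.003 -0.046]
 [-0.03  -0.003 -1.     0.114]
 [ 0.     0.     0.     1.   ]] [[ 0.  1.  0.]
 [ 1.  0.  0.]
 [ 0.  0. -1.]]
```

```bash
cat > kd.py <<'E'
from kin import *
import itertools
q0=[-0.10808813,0.47764497,0.02236276,1.55620699,-0.01149804,1.10930099,-0.08311755];p0=[6.74547142e-01,-2.43480323e-05,2.30533398e-01]
p,C,o=now()
D=[(q0,p0),([.63887116,.76299147,-.16348737,1.32250615,-.48015886,1.58787102,.78613527],[.59972604,-.23059544,.21449904]),
([-.22,.18,-.24,2.05,.48,.71,.02],[.5602364,.09795161,.23032612]),([-.65,.31,-.27,2.09,1.1,1.01,-.62],[.54663636,.20930481,.22422121]),
([-.82,.37,-.35,2.17,1.09,1.09,-.87],[.45654143,.26579479,.17774372]),([-.51,.22,-.08,2.03,.67,1.42,-.85],[.44654465,-.01948611,.28739694]),
([-.32,.55,.05,2.07,.83,1.04,-1.0],[.49321739,-.14568508,.10565612]),([-.19,.3,.12,2.04,.82,1.14,-.69],[.4778182,-.24510365,.24374735]),
([-.4,.13,-.06,2.06,.28,.69,-1.52],[.5389665,.1319289,.24205802]),([-1.29,.24,.6,2.16,.93,.24,-2.86],[.57637265,.3193853,.23641938]),(o['q'],p)]
E
python3 - <<'E'
from kd import *
res=[]
for s in itertools.product([1,-1],repeat=6):
    S=np.array([*s,1])
    f=lambda L:np.concatenate([fk(S*np.array(q)+np.array([L[7],0,0,0,0,0,0]),L)[:3,3]-x for q,x in D])
    for a in(.05,0.): 
        r=least_squares(f,[.3,.35,.35,.27,a,a,.05,0],max_nfev=60);res.append((r.cost,s,r.x.round(4)))
res.sort(key=lambda t:t[0])
for x in res[:4]:print(x)
E
```

```text
(np.float64(0.0009143480535937941), (-1, 1, -1, -1, 1, 1), array([ 0.2571,  0.5309, -0.4362, -0.342 ,  0.004 , -0.043 , -0.0128,
       -0.1069]))
(np.float64(0.0009143480535939956), (-1, 1, -1, -1, 1, 1), array([ 0.2571,  0.5309, -0.4362, -0.342 ,  0.004 , -0.043 , -0.0128,
       -0.1069]))
(np.float64(0.021882426238216783), (-1, 1, -1, 1, 1, -1), array([ 0.2341, -0.0014, -0.2562,  0.3243,  0.6184,  0.0366, -0.0549,
       -0.1486]))
(np.float64(0.021882426238231358), (-1, 1, -1, 1, 1, -1), array([ 0.2341, -0.0014, -0.2562,  0.3243,  0.6184,  0.0366, -0.0549,
       -0.1486]))
```

```bash
cat >> kd.py <<'E'
SG=np.array([-1,1,-1,-1,1,1,1])
# quats known (tool_rot) index->[w,x,y,z]
Q={0:[-4.65737811e-04,.707115398,.707097801,-5.43742392e-04],1:[-.29,.595,.707,.247],2:[.186,.37,.91,.009],3:[.366,.243,.892,-.103],4:[.371,.237,.893,-.097],5:[.276,.641,.664,-.268],6:[.256,.687,.619,-.283],7:[.255,.692,.613,-.285],8:[.069,.928,.335,.148],9:[-.028,.927,.143,.347],10:o['tool_rot']}
RQ={k:Ro.from_quat([q[1],q[2],q[3],q[0]]).as_matrix() for k,q in Q.items()}
TL=np.array([.2571,.5309,-.4362,-.342,.004,-.043,-.0128])
def FK(q,v,s7=1):
    g=SG.copy();g[6]=s7
    T=fk(g*np.array(q)+v[7:14],v[:7]);R=T[:3,:3]@Ro.from_rotvec(v[14:17]).as_matrix();return T[:3,3]+R@np.array([v[17],v[18],0]),R
def calib():
    best=None
    for s7 in(1,-1):
        for st in([0,0,0],[np.pi,0,0],[0,0,1.57],[2.2,2.2,0],[0,0,-1.57],[2.2,-2.2,0]):
            f=lambda v:np.concatenate([np.r_[(P-x)/.003,((R-RQ[i]).ravel())/.01] for i,(q,x) in enumerate(D) for P,R in[FK(q,v,s7)]]+[v[7:14]/.1,v[17:]/.01])
            r=least_squares(f,np.r_[TL,np.zeros(7),st,0,0],max_nfev=200)
            if best is None or r.cost<best[0]:best=(r.cost,r.x,s7)
    return best
E
python3 - <<'E'
from kd import *
c,v,s7=calib();print(c,s7,v.round(3));np.save('cal.npy',np.r_[v,s7])
for i,(q,x) in enumerate(D):
    P,R=FK(q,v,s7);print(((P-x)*1e3).round(1),np.degrees(Ro.from_matrix(R.T@RQ[i]).magnitude()).round(2))
E
```

```text
177.30921669314165 1 [ 0.274  0.546 -0.464 -0.35  -0.023 -0.024  0.004 -0.11   0.018  0.04
  0.008  0.055 -0.026 -0.     2.249 -2.197  0.02  -0.     0.008]
[-2.  -4.9 -5.1] 2.03
[7.6 4.8 4. ] 2.89
[ 1.4 11.9 -4.4] 1.83
[4.4 4.8 5.4] 1.19
[0.6 9.9 2.2] 1.22
[-12.5  -2.7   4.6] 1.06
[-1.9  5.8 -1.3] 1.64
[-8.5  2.3  3.9] 0.99
[-2.2  2.1 -4.9] 1.9
[-13.9  -4.6  -6.5] 2.2
[11.4 10.7  2.1] 1.14
```

```bash
cat > ik.py <<'E'
from kd import *
cal=np.load('cal.npy');v,s7=cal[:-1],cal[-1]
lo=np.array([-2.96,-.34,-1.41,.24,-1.37,.17,-2.96]);hi=np.array([2.96,2.1,1.46,2.44,4.51,1.92,2.96])
mg=np.array([.1,.05,.1,.08,.1,.08,.12])
rng=np.random.default_rng(0)
def ik(pos,R,n=25,seed=None):
    sols=[];M=R.as_matrix()
    for k in range(n):
        s=seed if (seed is not None and k==0) else rng.uniform(lo+mg,hi-mg)
        f=lambda q:np.r_[(FK(q,v,s7)[0]-pos)/.01,(FK(q,v,s7)[1]-M).ravel()/.03,.01*(q-(s if seed is None else seed))]
        r=least_squares(f,np.clip(s,lo+mg+1e-3,hi-mg-1e-3),bounds=(lo+mg,hi-mg),max_nfev=60)
        if np.linalg.norm(f(r.x)[:12])<.6: sols.append(r.x)
    return sols
E
python3 - <<'E'
from ik import *
for az in range(-180,60,30):
    R=ori(az-90,45);ok=[]
    for z in(.03,.15):
        T=np.array([.561,.340,z])-R.apply(KM);ok.append(ik(T,R,12))
    print(az,[len(a) for a in ok],[a[0].round(2).tolist() if a else None for a in ok])
E
```

```text
-180 [5, 8] [[-0.55, 1.06, 0.15, 1.13, -0.41, 1.72, 1.28], [-0.43, 0.94, -0.14, 1.08, -0.25, 1.84, 1.09]]
-150 [9, 0] [[-0.54, 1.12, -0.2, 1.01, 0.09, 1.82, 1.42], None]
-120 [6, 0] [[-0.75, 1.08, -0.0, 1.08, 0.23, 1.74, 1.84], None]
-90 [7, 6] [[-0.89, 0.98, 0.03, 1.3, 0.47, 1.51, 2.11], [-0.7, 0.88, -0.36, 1.26, 0.67, 1.78, 2.03]]
-60 [5, 8] [[-0.82, 0.86, -0.23, 1.6, 0.9, 1.32, 2.15], [-1.17, 0.72, 0.34, 1.55, 0.52, 1.24, 2.53]]
-30 [9, 10] [[-0.76, 0.74, -0.32, 1.91, 1.3, 1.08, 2.19], [-1.77, 0.92, 1.3, 1.86, -0.31, 0.62, -2.66]]
0 [4, 9] [[-0.18, 0.94, -1.03, 2.17, 1.9, 1.34, 2.38], [-0.14, 0.65, -1.06, 2.12, 1.63, 1.15, 2.56]]
30 [6, 7] [[0.16, 1.04, -1.2, 2.3, 2.21, 1.07, 2.83], [-0.31, 0.34, -0.44, 2.25, 2.28, 0.32, 2.36]]
```

```bash
python3 - <<'E'
from ik import *
p,C,o=now();q=o['q'].copy()
mg[:]=.02
W=[]
for f in(.5,1):W.append(([.57,.28,.29],(-60,45*(1-f))))
for y in range(-50,190,10):W.append(([.56,.2,.29],(y,0)))
for t in(9,18,27,36,45):W.append(([.56,.27,.28],(180,t)))
for z in(.2,.1,.03):
    R=ori(180,45);W.append((np.array([.561,.34,z])-R.apply(KM),(180,45)))
for pos,(y,t) in W:
    s=ik(np.array(pos),ori(y,t),1,seed=q)
    if not s: print('FAIL',pos,y,t);continue
    q=s[0]
    if y%30==0:print(y,t,q.round(2))
E
```

```text
-60 22.5 [ 0.35  0.4  -1.2   1.87  0.59  0.86 -2.12]
-60 0 [-0.    0.54 -0.9   1.53  0.41  1.33 -1.96]
-30 0 [ 0.28  0.54 -1.14  1.65  0.49  1.34 -1.42]
0 0 [ 0.34  0.6  -1.26  1.66  0.57  1.38 -0.97]
30 0 [ 0.38  0.68 -1.39  1.66  0.66  1.43 -0.52]
60 0 [ 0.39  0.69 -1.39  1.66  0.66  1.43  0.01]
90 0 [ 0.39  0.69 -1.39  1.65  0.66  1.44  0.54]
120 0 [ 0.38  0.71 -1.39  1.63  0.66  1.45  1.06]
150 0 [ 0.37  0.72 -1.39  1.62  0.67  1.46  1.58]
180 0 [ 0.36  0.73 -1.39  1.61  0.68  1.48  2.1 ]
180 9 [ 0.07  0.75 -1.26  1.5   0.74  1.6   1.97]
180 18 [-0.09  0.73 -1.1   1.44  0.74  1.69  1.98]
180 27 [-0.23  0.74 -0.95  1.39  0.76  1.79  1.99]
180 36 [-0.39  0.74 -0.75  1.34  0.75  1.85  2.02]
180 45 [-0.56  0.76 -0.51  1.29  0.73  1.9   2.08]
180 45 [-0.63  0.86 -0.5   1.22  0.74  1.89  2.02]
180 45 [-0.63  0.96 -0.49  1.28  0.76  1.77  1.93]
180 45 [-0.64  1.03 -0.47  1.3   0.78  1.69  1.88]
```

```bash
cat >> tk.py <<'E'
def pt(T,R):
    p,C,o=now();s=C.inv().apply(np.array(T)-p)*1e3;w=np.degrees((C.inv()*R).as_rotvec());print(np.r_[s.round(1),w.round(1)].tolist(),max(np.linalg.norm(s)/41.7,np.linalg.norm(w)/7.16).round(1))
E
python3 - <<'E'
from tk import *
pt([.56,.25,.29],ori(-58,0))
E
```

```text
[-15.3, 68.0, -83.5, 0.2, -42.9, -0.8] 6.0
```

Emit:
step_arm:
  increments:
    - [[-1, -3, 12, -14, 0, -7, 0], [-1, -6, 24, -28, 0, -14, 0], [-1, -8, 36, -42, 0, -21, 0], [-1, -11, 48, -56, 0, -28, 0], [-1, -13, 59, -70, 0, -35, -0.5], [-1, -15, 68, -83, 0, -43, -0.8], [-1, -15, 68, -83, 0, -43, -0.8], [-1, -15, 68, -83, 0, -43, -0.8], [-1, -15, 68, -83, 0, -43, -0.8], [-1, -15, 68, -83, 0, -43, -0.8]]

```text
t: 18.27
eef_pos: [0.5604, 0.2542, 0.2898]
tool_rot: [0.002, 0.961, 0.278, -0.004]
contact_force: [0.7, -0.2, -1.7]
gripper_width: 0.652
grasp_force: 33.4
```

Emit:
step_arm:
  increments:
    - [[-1, 0, 0, 0, 0, 0, -7], [-1, 0, 0, 0, 0, 0, -14], [-1, 0, 0, 0, 0, 0, -21], [-1, 0, 0, 0, 0, 0, -28], [-1, 0, 0, 0, 0, 0, -35], [-1, 0, 0, 0, 0, 0, -42], [-1, 0, 0, 0, 0, 0, -49], [-1, 0, 0, 0, 0, 0, -56], [-1, 0, 0, 0, 0, 0, -63], [-1, 0, 0, 0, 0, 0, -70]]

```text
t: 19.1
eef_pos: [0.5584, 0.2544, 0.2887]
tool_rot: [0.001, 0.624, 0.781, -0.003]
contact_force: [0.8, 0.5, -0.9]
gripper_width: 0.652
grasp_force: 33.3
```

```bash
python3 - <<'E'
from tk import *
p,C,o=now();print(p,o['q'].round(2),C.as_matrix().round(2).tolist(),o['gripper_width'])
pt([.56,.25,.29],ori(82,0))
E
```

```text
[0.55843913 0.25443    0.28872736] [ 0.16  0.5  -0.98  1.59  0.43  1.29 -0.66] [[-0.22, 0.98, -0.0], [0.98, 0.22, -0.01], [-0.01, -0.0, -1.0]] 0.6517366757039139
[-4.7, 0.5, -1.2, -0.4, 0.2, -69.3] 9.7
```

Matches the model. Continue the unwinding.

Emit:
step_arm:
  increments:
    - [[-1, 0, 0, 0, 0, 0, -7], [-1, 0, 0, 0, 0, 0, -14], [-1, 0, 0, 0, 0, 0, -21], [-1, 0, 0, 0, 0, 0, -28], [-1, 0, 0, 0, 0, 0, -35], [-1, 0, 0, 0, 0, 0, -42], [-1, 0, 0, 0, 0, 0, -49], [-1, 0, 0, 0, 0, 0, -56], [-1, 0, 0, 0, 0, 0, -63], [-1, 0, 0, 0, 0, 0, -70]]

```text
t: 19.93
eef_pos: [0.5585, 0.2545, 0.2884]
tool_rot: [-0.001, 0.063, 0.998, -0.004]
contact_force: [0.2, 0.5, -0.0]
gripper_width: 0.651
grasp_force: 33.3
```

Emit:
step_arm:
  increments:
    - [[-1, 0, 0, 0, 0, 0, -7], [-1, 0, 0, 0, 0, 0, -14], [-1, 0, 0, 0, 0, 0, -21], [-1, 0, 0, 0, 0, 0, -28], [-1, 0, 0, 0, 0, 0, -35], [-1, 0, 0, 0, 0, 0, -42], [-1, 0, 0, 0, 0, 0, -49], [-1, 0, 0, 0, 0, 0, -56], [-1, 0, 0, 0, 0, 0, -63], [-1, 0, 0, 0, 0, 0, -70]]

```text
t: 20.77
eef_pos: [0.5584, 0.2545, 0.2881]
tool_rot: [-0.003, -0.521, 0.854, -0.002]
contact_force: [0.6, 0.3, -0.7]
gripper_width: 0.65
grasp_force: 33.3
```

```bash
python3 - <<'E'
from tk import *
p,C,o=now();print(p,o['q'].round(2),o['gripper_width'])
pt([.56,.29,.28],ori(178,0));pt([.56,.29,.28],ori(178,45))
pm([.561,.34,.2],ori(178,45),KM)
E
```

```text
[0.55841859 0.25452144 0.28813043] [ 0.34  0.71 -1.37  1.58  0.7   1.44  1.58] 0.649955932754599
[-32.3, 14.8, 7.9, 0.0, -0.5, -25.2] 3.5
[-32.3, 14.8, 7.9, 9.9, 43.8, -23.9] 7.1
[0.56  0.325 0.227] [-63.8, 30.7, 61.1, 9.9, 43.8, -23.9] 7.1
```

Emit:
step_arm:
  increments:
    - [[-1, -8, 4, 2, 1.2, 5.5, -3], [-1, -16, 8, 4, 2.5, 11, -6], [-1, -24, 12, 8, 3.7, 16.5, -9], [-1, -32, 15, 16, 5, 22, -12], [-1, -40, 19, 27, 6.2, 27.5, -15], [-1, -48, 23, 38, 7.5, 33, -18], [-1, -56, 27, 50, 8.7, 38.5, -21], [-1, -64, 31, 61, 9.9, 43.8, -23.9], [-1, -64, 31, 61, 9.9, 43.8, -23.9], [-1, -64, 31, 61, 9.9, 43.8, -23.9]]

```text
t: 21.6
eef_pos: [0.5586, 0.3285, 0.2267]
tool_rot: [-0.275, -0.641, 0.665, -0.267]
contact_force: [0.2, 0.3, 0.1]
gripper_width: 0.654
grasp_force: 33.4
```

Emit:
step_arm:
  increments:
    - [[-1, 0, 0, 0, 0, 0, 0], [-1, 0, 0, 0, 0, 0, 0], [-1, 0, 0, 0, 0, 0, 0], [-1, 0, 0, 0, 0, 0, 0], [-1, 0, 0, 0, 0, 0, 0]]

```text
t: 22.02
eef_pos: [0.5623, 0.3235, 0.2287]
tool_rot: [-0.275, -0.639, 0.669, -0.263]
contact_force: [0.4, 0.6, -1.1]
gripper_width: 0.652
grasp_force: 33.4
```

```bash
python3 - <<'E'
from tk import *
p,C,o=now();print(p,o['q'].round(2),o['gripper_width'],p+C.apply(KM),C.apply(KA))
pm([.561,.34,.085],ori(178,45),KM)
E
```

```text
[0.56225294 0.32349749 0.22868167] [-0.53  0.83 -0.59  1.26  0.75  1.91  1.96] 0.6515680659892266 [0.56331304 0.33879649 0.20224165] [ 0.00145961  0.00429591 -0.99998971]
[0.56  0.325 0.112] [-83.3, 2.3, 82.4, 0.4, 0.3, -0.5] 2.8
```

Emit:
step_arm:
  increments:
    - [[-1, -15, 0.5, 15, 0, 0, 0], [-1, -32, 1, 32, 0.2, 0.1, -0.2], [-1, -50, 1.5, 50, 0.3, 0.2, -0.4], [-1, -68, 2, 67, 0.4, 0.3, -0.5], [-1, -83, 2.3, 82, 0.4, 0.3, -0.5], [-1, -83, 2.3, 82, 0.4, 0.3, -0.5], [-1, -83, 2.3, 82, 0.4, 0.3, -0.5], [-1, -83, 2.3, 82, 0.4, 0.3, -0.5], [-1, -83, 2.3, 82, 0.4, 0.3, -0.5], [-1, -83, 2.3, 82, 0.4, 0.3, -0.5]]

```text
t: 22.85
eef_pos: [0.5598, 0.3268, 0.1132]
tool_rot: [-0.274, -0.643, 0.664, -0.267]
contact_force: [-0.4, 0.3, -0.8]
gripper_width: 0.655
grasp_force: 33.4
```

```bash
python3 - <<'E'
from tk import *
for i in range(2):
  p,C,o=now();print(p,p+C.apply(KM),C.apply(KA))
  if i==0:
    ims=[]
    for n in('side','scene'):
      c=cam(n,n+'8.png');np.save(n+'8.npy',c,allow_pickle=True);im=c['image'][:,:,::-1].copy();k=5
      a=np.linspace(0,6.283,40);ring=p+C.apply(KM)+.028*np.c_[np.cos(a),np.sin(a),0*a];b=np.array([.561,.340,.046])+.018*np.c_[np.cos(a),np.sin(a),0*a]
      m=proj(c,[.561,.340,.064])[0];x,y=(m-[40,60]).astype(int);print(x,y)
      im=cv2.resize(im[y:y+100,x:x+80],None,fx=k,fy=k,interpolation=cv2.INTER_CUBIC)
      for r,col in((ring,(0,255,0)),(b,(0,0,255)),(ring+[0,0,.072],(0,255,0))): cv2.polylines(im,[((proj(c,r)-[x,y]+.5)*k).round().astype(int)],True,col,1)
      ims.append(im)
    cv2.imwrite('pics/o8.png',np.hstack(ims))
pm([.561,.34,.085],ori(178,45),KM)
E
```

```text
[0.55983065 0.32683036 0.11317094] [0.56069786 0.34200571 0.08665275] [ 2.10288912e-03 -8.52399899e-04 -9.99997426e-01]
116 240
306 108
[0.55959087 0.32666218 0.1126513 ] [0.5604369  0.34182122 0.08612309] [ 0.00148432 -0.001477   -0.99999781]
[0.56  0.325 0.112] [0.5, -0.6, 2.1, -0.2, -0.0, 0.1] 0.1
```

View pics/o8.png

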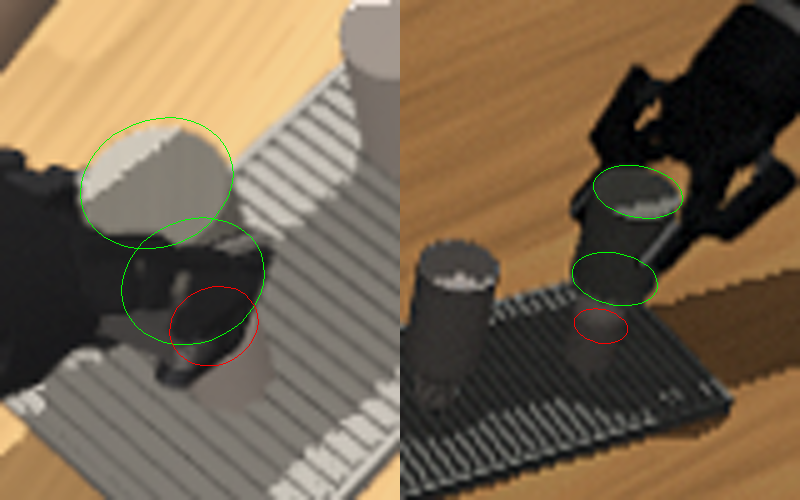

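Emit:
step_arm:
  increments:
    - [[-1, -4, -0.6, 6, 0, 0, 0], [-1, -8, -0.6, 10, 0, 0, 0], [-1, -12, -0.6, 14, 0, 0, 0], [-1, -16, -0.6, 18, 0, 0, 0], [-1, -20, -0.6, 22, 0, 0, 0], [-1, -20, -0.6, 22, 0, 0, 0], [-1, -20, -0.6, 22, 0, 0, 0]]

```text
t: 23.53
eef_pos: [0.5596, 0.3245, 0.0811]
tool_rot: [-0.276, -0.643, 0.663, -0.267]
contact_force: [-0.3, 0.0, -0.7]
gripper_width: 0.656
grasp_force: 33.4
```

Emit:
step_arm:
  increments:
    - [[-1, -4, 0, 4, 0, 0, 0], [-1, -8, 0, 8, 0, 0, 0], [-1, -12, 0, 12, 0, 0, 0], [-1, -15, 0, 15, 0, 0, 0], [-1, -15, 0, 15, 0, 0, 0], [-1, -15, 0, 15, 0, 0, 0]]

```text
t: 24.03
eef_pos: [0.5597, 0.3245, 0.0601]
tool_rot: [-0.276, -0.643, 0.663, -0.267]
contact_force: [0.3, 0.6, -0.7]
gripper_width: 0.652
grasp_force: 33.4
```

Emit:
step_arm:
  increments:
    - [[-1, -4, 0, 4, 0, 0, 0], [-1, -8, 0, 8, 0, 0, 0], [-1, -11, 0, 11, 0, 0, 0], [-1, -11, 0, 11, 0, 0, 0], [-1, -11, 0, 11, 0, 0, 0]]

```text
t: 24.45
eef_pos: [0.5596, 0.3244, 0.0445]
tool_rot: [-0.276, -0.643, 0.663, -0.267]
contact_force: [0.4, 1.2, 0.3]
gripper_width: 0.652
grasp_force: 33.4
```

Emit:
step_arm:
  increments:
    - [[-1, -1, 0, 1, 0, 0, 0], [-1, -1.5, 0, 1.5, 0, 0, 0], [-1, -1.5, 0, 1.5, 0, 0, 0]]

```text
t: 24.7
eef_pos: [0.5598, 0.3246, 0.0429]
tool_rot: [-0.275, -0.643, 0.663, -0.267]
contact_force: [0.4, 0.1, -0.3]
gripper_width: 0.648
grasp_force: 33.4
```

Emit:
step_arm:
  increments:
    - [[-1, -1, 0, 1, 0, 0, 0], [-1, -1, 0, 1, 0, 0, 0], [-1, -1, 0, 1, 0, 0, 0]]

```text
t: 24.95
eef_pos: [0.5599, 0.3247, 0.0426]
tool_rot: [-0.275, -0.642, 0.663, -0.267]
contact_force: [-2.5, -0.4, 5.3]
gripper_width: 0.653
grasp_force: 33.7
```

Emit:
step_arm:
  increments:
    - [[-1, -0.7, 0, 0.7, 0, 0, 0], [-1, -0.7, 0, 0.7, 0, 0, 0], [-1, -0.7, 0, 0.7, 0, 0, 0]]

```text
t: 25.2
eef_pos: [0.5599, 0.3247, 0.0426]
tool_rot: [-0.276, -0.642, 0.663, -0.268]
contact_force: [-3.3, 0.3, 9.7]
gripper_width: 0.653
grasp_force: 34.1
```

Emit:
step_arm:
  increments:
    - [[-1, 0.7, 0, -0.7, 0, 0, 0], [-1, 0.7, 0, -0.7, 0, 0, 0], [0.6, 0.7, 0, -0.7, 0, 0, 0], [0.8, 0.7, 0, -0.7, 0, 0, 0], [1, 0.7, 0, -0.7, 0, 0, 0], [1, 0.7, 0, -0.7, 0, 0, 0], [1, 0.7, 0, -0.7, 0, 0, 0], [1, 0.7, 0, -0.7, 0, 0, 0]]

```text
t: 25.87
eef_pos: [0.5598, 0.3246, 0.0413]
tool_rot: [-0.276, -0.643, 0.663, -0.267]
contact_force: [0.2, -0.6, -1.1]
gripper_width: 0.999
grasp_force: 0.0
```

Emit:
step_arm:
  increments:
    - [[1, 0, 0, -10, 0, 0, 0], [1, 0, 0, -25, 0, 0, 0], [1, 0, 0, -45, 0, 0, 0], [1, 0, 0, -65, 0, 0, 0], [1, 0, 0, -90, 0, 0, 0], [1, 0, 0, -115, 0, 0, 0], [1, 0, 0, -130, 0, 0, 0], [1, 0, 0, -130, 0, 0, 0], [1, 0, 0, -130, 0, 0, 0], [1, 0, 0, -130, 0, 0, 0]]

```text
t: 26.7
eef_pos: [0.5626, 0.4159, 0.1325]
tool_rot: [-0.276, -0.643, 0.663, -0.267]
contact_force: [0.6, -0.7, 0.2]
gripper_width: 1.0
grasp_force: 0.0
```

```bash
python3 - <<'E'
from tk import *
import fit
p,C,o=now();print(p,o['q'].round(2),o['contact_force'])
# no-picture check: mean colour inside/outside predicted bottom discs (top of hung vessels)
for n in('side','scene'):
    c=cam(n,n+'9.png');im=c['image'];hsv=cv2.cvtColor(im,cv2.COLOR_RGB2HSV)
    a=np.linspace(0,6.283,25)[:-1]
    for nm_,x,y,z,r in(('dry',.506,.107,.086,.028),('bottle',.533,.226,.129,.026),('beaker',.561,.340,.086,.028),('beaker+15',.561,.340,.101,.028)):
        o2=[]
        for k in(.5,.85,1.3):
            q=proj(c,np.c_[x+k*r*np.cos(a),y+k*r*np.sin(a),0*a+z]).round().astype(int);o2.append(im[q[:,1],q[:,0]].mean(1).round().astype(int).tolist())
        print(n,nm_);[print('  ',l) for l in o2]
E
```

```text
[0.56263908 0.41586291 0.13250374] [-0.69  1.02 -0.5   1.08  0.74  1.89  1.93] [ 0.60001395 -0.73118373  0.17713876]
side dry
   [198, 198, 198, 198, 199, 198, 196, 197, 198, 197, 197, 197, 198, 197, 196, 198, 199, 198, 198, 198, 197, 197, 197, 197]
   [197, 197, 198, 198, 199, 196, 198, 197, 199, 198, 198, 199, 197, 193, 196, 198, 200, 199, 197, 200, 191, 199, 191, 195]
   [195, 194, 159, 124, 174, 90, 98, 104, 107, 106, 101, 107, 159, 124, 194, 195, 194, 194, 195, 198, 197, 199, 197, 196]
side bottle
   [228, 228, 228, 228, 228, 228, 228, 228, 228, 228, 229, 229, 228, 228, 229, 228, 228, 228, 228, 228, 228, 228, 228, 228]
   [193, 175, 221, 214, 210, 227, 227, 229, 166, 229, 229, 229, 229, 228, 228, 229, 228, 228, 228, 227, 226, 216, 175, 217]
   [195, 197, 197, 195, 198, 189, 115, 125, 129, 131, 128, 122, 107, 103, 184, 190, 133, 101, 194, 197, 197, 197, 197, 197]
side beaker
   [198, 198, 196, 199, 199, 198, 198, 198, 141, 125, 124, 125, 125, 126, 194, 195, 197, 198, 197, 198, 199, 198, 197, 198]
   [197, 198, 196, 197, 197, 198, 198, 137, 127, 125, 126, 125, 126, 128, 123, 199, 
[... 1297 characters left out ...]
1, 111, 109, 110, 110, 111, 114, 74, 75, 73, 72, 43, 71, 71, 113, 111, 111, 109, 110, 115, 114, 109, 112]
   [105, 106, 102, 114, 111, 109, 110, 79, 43, 48, 46, 45, 46, 45, 46, 115, 113, 114, 101, 95, 55, 102, 107, 94]
   [47, 48, 48, 47, 54, 122, 116, 115, 121, 112, 114, 120, 120, 117, 115, 117, 103, 32, 33, 34, 36, 37, 35, 29]
scene beaker+15
   [112, 109, 110, 110, 84, 99, 98, 112, 104, 122, 112, 113, 87, 86, 46, 46, 47, 43, 72, 112, 117, 111, 110, 112]
   [109, 111, 111, 118, 116, 114, 110, 116, 119, 118, 119, 117, 118, 120, 108, 75, 48, 46, 113, 112, 112, 111, 111, 109]
   [47, 47, 44, 121, 120, 121, 112, 120, 117, 120, 120, 122, 120, 118, 120, 117, 116, 85, 113, 110, 110, 120, 113, 43]
```

Emit:
step_arm:
  increments:
    - [[1, 0, 0, -20, 0, 0, 0], [1, 0, 0, -40, 0, 0, 0], [1, 0, 0, -40, 0, 0, 0], [1, 0, 0, -40, 0, 0, 0], [1, 0, 0, -40, 0, 0, 0]]

```text
t: 27.22
eef_pos: [0.5635, 0.4438, 0.1603]
tool_rot: [-0.276, -0.642, 0.663, -0.267]
contact_force: [-0.1, -0.4, -0.3]
gripper_width: 0.999
grasp_force: 0.0
```

```bash
python3 -c "
from station import bot
print(bot.hand_in())"
```

```text
the job is handed in; nothing more can be done
None
```

I hung the bottle on the slim peg and then the beaker on the free stout peg, each lowered until the wrist force showed its rim on the ribs and then let go, and handed the job in at about 27 s; the bottle I saw hanging upright, the beaker's seating I confirmed only by pixel brightness because the picture allowance was used up, joints 6 and 7 rested at (not past) their range limits for a moment on the way, and no verdict was returned.

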